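# Turn the slate coasters on the drying stone

## Robot

A 6-joint arm with a two-finger parallel gripper is mounted at the origin on the work surface. World frame = base frame: x ahead of the robot, y to its left, z up, the work surface at z = 0. Lengths are in m, angles in rad, forces in N, time in s.
With the tool pointing down it reaches from about 0.275 to 0.825 m from the base axis. Payload 5.2 kg.
Tool frame: the origin (TCP) lies at the very end of the fingers, on their centre line; the grasp point (between the pads) lies 19 mm behind it; z points along the fingers, y is the line along which they close (so a half turn about z gives the same grasp; the last joint's range is limited). The gripper opens to 93 mm and grips with 3 to 60 N. Pads are 15 mm wide; open, the fingers measure 128 mm over their backs; the gripper's body (75 mm by 188 mm) begins 65 mm behind the grasp point.
Start: joints at [-1.516, 0.259, 1.535, -0, 1.348, -0.203], TCP at [0.14, -0.532, 0.219] pointing down, gripper open.
Joint ranges: [-3.14, 3.14], [-0.91, 2.08], [0.19, 2.58], [-1.22, 4.36], [0.22, 2.71], [-3.12, 3.12]. Speed limits (rad/s): [2.57, 2.57, 3.14, 3.14, 3.14, 3.14].

## Interface

Orientations are given as a 3x3 rotation matrix whose columns are the frame's x, y, z axes.
In Python, from rig import robot gives the robot as it stands. The module is installed in compiled form; this text tells all that it offers.
- The arm moves only by the tool drive_tool, never from a script. Its argument "motion" is a list of rows, each a list of 5 numbers: the shift along the tool's x, y, z in m, then the turn about the tool's z in rad, then the opening in per cent of the stroke, from 0 (shut) to 100 (fully open). In form: [[dx, dy, dz, spin, fingers], ...]. A call has 1 to 20 rows; each row shifts and turns the commanded pose from where the row before left it, along the tool's axes as they then stand; what a row does not reach is not made up. A row lasts 1/12 s, in which the tool goes at most 41.7 mm and 7.16 degrees, less where a joint would pass 70% of its speed; a pose out of reach is approached as far as the arm can. A call is refused whole if a number of a shift passes 0.0417 or a number of a turn 0.125, either way. A call with a gripper value outside its range is refused whole. The fingers move at their own pace and stop on an object; "squeeze" is the grip in N (left out, the last holds). Time passes only in rows, so rows that do not move let the fingers close. It gives the time, the measured TCP pose, the force, the opening and the grip force at its end, in the units of the state.
- robot.get_obs(): the state, without advancing time (a new reading comes with each control period).
- robot.grab_frame(name): name is "scene" or "top"; returns a dict with "pixels" (400x640x3 uint8, blue, green, red), "mtx" (3x3 intrinsics, pixels), "k1" (the pictures are not rectified: a ray, as slopes to the right and down, at radius r is drawn at 1 + k1 r^2 times it, then the intrinsics apply), "extrinsics" (4x4, takes a point from world to camera coordinates). Camera axes: x right, y up, looking along -z (the intrinsics and any distortion apply to the point x, -y, -z); pixel columns grow to the right and rows downward; lengths in m; the calibration is good to about 2 mm. A picture is of the moment at which its call begins. There is no depth.
- robot.finish_job(): hands the job in; it is judged then, once.
Trained networks look in a picture, given as the dict that the camera call returned (one of the last four; its "shot" number tells which), for a name from the list of things; names that differ only in an ending like _2 or _b are one class to them, and where a whole thing is asked for, a point or a joint stands for the part that bears it (a point fixed in the world has none). Each returns a list of dicts, best first, with "score" (0 to 1); they miss things now and then, are a little off and sometimes report something else, mostly with a low value. They report only what shows in the picture. A call takes as long as a camera call. They do not tell look-alikes from the thing itself.
- robot.silhouettes(label, picture): "region" (400x640 bool, what is visible of it) and "location" ([column, row] in pixels, amid what is visible of it).
The state is a dict: "t": time; "joint_positions": joint angles; "qd": joint speeds; "effort": joint torques, N m; "tool_pos": TCP position; "tool_rot": TCP orientation; "contact_force": force on the tool from outside, world axes, zero at the start; "wrist_torque": the same for the moment, N m; "gripper_width": finger opening in m; "grasp_force": force on a finger pad.
Only numpy, scipy, OpenCV 4.12 (cv2) and the standard library are available. Lean on these libraries where they do the work, as an engineer would, in place of code of your own. Each camera call takes 0.05 s, during which the arm holds its last target. There are 200 camera calls.

## Task

Switch the drying fan off at its rocker switch, then take the turner out of the upright aluminium holder and use it to flip every coaster over onto the drying stone, so that each lies flat on the stone with its cork foot upwards; keep the robot itself off the coasters, as the slate marks. Then stand the turner back in its holder, blade down, and only after that switch the fan on again. Leave the tape dispenser and the plastic clip where they are.

Things in the scene. Friction and masses are not known exactly. Their poses are not given: they have to be found in the camera images.
- coaster0_mid (a point): Coaster (up to four alike; absent: None): slate disc 84 mm across, 7 mm thick, over a cork foot 56 mm across, 5 mm thick; 105 g. Point: on its axis, half-way up the 12 mm. +z goes from cork to slate: up at the start, down once flipped. It starts on the counter, foot down, on the robot's side of the stone; its rim overhangs 14 mm all round, 5 mm above the counter: room for the blade
- coaster1_mid (a point): A second such coaster, the same in all respects
- coaster2_mid (a point): A third such coaster, the same in all respects
- coaster3_mid (a point): A fourth such coaster, the same in all respects
- stone: Drying stone: flat pale slab fixed to the counter, 150 mm (x) by 480 mm (y), 10 mm thick. Origin: centre of its underside. The coasters start before its front edge (x = -75 mm, facing the robot). A coaster slid up to that edge can be tipped up about it and pushed over onto the stone
- holder: Open-topped upright aluminium box fixed to the counter, 82 mm (x) by 80 mm (y) and 85 mm high, walls and floor 3 mm. Origin at the centre of its underside. The turner stands in it with its blade pointing to about +x and the handle close to the wall at -x
- turner_grip (a point): Turner (cranked spatula, 120 g). Point: in the middle of the black handle, 118 mm above the heel where the blade begins. +z up the handle, +x the side to which the blade is cranked. Handle 20 (x) by 14 mm (y, grip along y), 5 to 170 mm above the heel. Blade 60 long, 60 wide, 2.5 mm thick, 52 mm to +x and 30 mm to -z from the heel: level when the handle leans back 30 deg. None while held
- turner_tip (a point): Middle of the front edge of the turner's blade, same axes as turner_grip: 52 mm to +x and 148 mm to -z of it. None while held
- fan: Fixed drying fan: white base 270 mm (x) by 120 mm (y), 35 mm high, with a round fan head 150 mm across and 225 mm to the top over the base's +x end. Origin at the centre of the base's underside. The rocker switch is on the base's other end, its pivot 80 mm to -x and 40 mm up
- rocker (a joint): Rocker switch, a black paddle 100 mm (x) by 36 mm (y), 8 mm thick, on top of the fan's base, that tips about the fan's y axis. 0 = on (end by the fan head down, as at the start), 0.5 = off (end away from the fan head down). About 1 N down near the raised end tips it; past the middle (0.25) it snaps over by itself and stays
- rocker_off_end (a point): Point on the paddle's upper face 42 mm from its middle, at the end away from the fan head; press it down to switch off. It stands 72 mm above the counter when raised and 51 mm when down
- rocker_on_end (a point): The same at the end by the fan head; press it down to switch on
- tape: Bystander: translucent tape dispenser, 100 x 36 mm and 63 mm high. Origin under its centre
- clip: Bystander: lime plastic clip, 75 x 30 mm and 22 mm high. Origin under its centre
There are look-alikes about, which are no part of the job. Leave any turquoise look-alike of the part that bears coaster3_mid alone.

How it is judged:
On the way, in this order (a step that is already met when the one before it is completed fails the run):
1. the fan is switched off (value of joint rocker above 0.42 rad), for 0.2 s.
2. the turner is lifted clear out of the holder (z of turner_tip in the frame of holder above 0.1 m and value of joint rocker above 0.42 rad), for 0.2 s.
3. every coaster lies flat on the drying stone, cork up, with the fan still off (angle between each of coaster0_mid, coaster1_mid, coaster2_mid, coaster3_mid's own z axis and vertical above 3 rad and z of coaster0_mid in the frame of stone between 0.0125 and 0.021 m and z of coaster1_mid in the frame of stone between 0.0125 and 0.021 m and z of coaster2_mid in the frame of stone between 0.0125 and 0.021 m and z of coaster3_mid in the frame of stone between 0.0125 and 0.021 m and value of joint rocker above 0.42 rad), for 0.3 s.
4. the turner stands in the holder again, blade down and let go, with the fan still off (z of turner_tip in the frame of holder below 0.03 m and horizontal distance between turner_tip and holder below 0.06 m and angle between turner_tip's own z axis and vertical below 0.35 rad and contact force between the fingers and turner below 0.1 N and value of joint rocker above 0.42 rad), for 0.3 s.
At the end, for the whole second after the job is handed in: Every coaster present lies on the drying stone (not on another coaster) within 8 degrees of flat, cork up; the turner stands in its holder with the blade inside and down, within 20 degrees of upright; the fan's rocker is back at on; everything is let go (angle between each of coaster0_mid, coaster1_mid, coaster2_mid, coaster3_mid's own z axis and vertical above 3 rad and z of coaster0_mid in the frame of stone between 0.0125 and 0.021 m and z of coaster1_mid in the frame of stone between 0.0125 and 0.021 m and z of coaster2_mid in the frame of stone between 0.0125 and 0.021 m and z of coaster3_mid in the frame of stone between 0.0125 and 0.021 m and z of turner_tip in the frame of holder below 0.03 m and horizontal distance between turner_tip and holder below 0.06 m and angle between turner_tip's own z axis and vertical below 0.35 rad and value of joint rocker below 0.08 rad and linear speed of turner below 0.03 m/s); the robot touches nothing.
It fails at once if the robot itself (fingers or arm) presses on a coaster (contact force between any of the fingers, the arm and coaster0 above 1 N or contact force between any of the fingers, the arm and coaster1 above 1 N or contact force between any of the fingers, the arm and coaster2 above 1 N or contact force between any of the fingers, the arm and coaster3 above 1 N).
It fails at once if the tape dispenser or the clip is shifted by more than 4 cm or knocked over (distance of any of tape, clip from where it was at the start of the episode above 0.04 m or angle between any of tape, clip's own z axis and vertical above 0.5 rad).
Of coaster0, coaster1, coaster2, coaster3 only 3 to 4 are there at a start; the rules pass over those that are not, and their reading is None.
At some moment in a run one of coaster0, coaster1, coaster2, coaster3 may be knocked a few centimetres aside while the robot is not near it.
It also fails if it takes over 210 s, if anything falls off the work surface, if the arm or the gripper's body presses on something with over 40 N, if the wrist force passes 120 N, or if a joint passes its speed limit or range.

## Working session

There is one attempt and no reset: what is moved stays moved. The work goes in short steps, Python scripts to look and compute and a tool call to move; the robot and the scene stay as the last step left them, time stands still between calls to the robot, and variables do not carry over. Pictures are saved under pics/ and viewed, at most 14 in all, crops included, and the job is handed in when it is done.

Besides the shell and the picture viewer there is one more tool, called as name(argument=value, ...) on one line, values as JSON. drive_tool: Moves the arm, as the interface text tells. Its arguments: {"type":"object","properties":{"motion":{"type":"array","items":{"type":"array","items":{"type":"number"}}},"squeeze":{"type":"number"}},"required":["motion"]}

```bash
mkdir -p pics
cat > h.py <<'E'
import numpy as np, cv2
from rig import robot
def cam(p):
    E=np.array(p["extrinsics"]);K=np.array(p["mtx"]);return E,K,p["k1"]
def proj(p,X):
    E,K,k=cam(p);X=np.atleast_2d(X);c=X@E[:3,:3].T+E[:3,3]
    s=np.c_[c[:,0],-c[:,1]]/(-c[:,2:3]);r=(s**2).sum(1,keepdims=True);s=s*(1+k*r)
    return s@K[:2,:2].T+K[:2,2]
def ray(p,uv):
    E,K,k=cam(p);d=np.linalg.solve(K[:2,:2],np.array(uv,float)-K[:2,2]);s=d.copy()
    for _ in range(30): s=d/(1+k*(s@s))
    v=E[:3,:3].T@np.array([s[0],-s[1],-1]);return -E[:3,:3].T@E[:3,3],v
def at(p,uv,z):
    o,v=ray(p,uv);return o+v*(z-o[2])/v[2]
E
python3 - <<'E'
from h import *
for n in("scene","top"):
    p=robot.grab_frame(n);cv2.imwrite(f"pics/{n}0.png",p["pixels"])
    E=p["extrinsics"];print(n,p["k1"],np.round(-np.array(E)[:3,:3].T@np.array(E)[:3,3],3))
    for l,z in(("coaster0_mid",.012),("stone",.01),("holder",.085),("turner_grip",.15),("fan",.035),("rocker",.06),("tape",.05),("clip",.02)):
        for d in robot.silhouettes(l,p):
            print(l,round(d["score"],2),np.round(d["location"]),d["region"].sum(),np.round(at(p,d["location"],z),3))
E
```

```text
scene -0.038281685542936136 [1.01  0.631 1.03 ]
coaster0_mid 0.77 [262. 187.] 529 [ 0.548 -0.175  0.012]
coaster0_mid 0.71 [222. 125.] 367 [ 0.496 -0.466  0.012]
stone 0.72 [268. 264.] 10002 [0.679 0.041 0.01 ]
stone 0.69 [440. 325.] 1669 [0.473 0.41  0.01 ]
stone 0.6 [322. 240.] 686 [0.531 0.065 0.01 ]
stone 0.56 [219. 122.] 372 [ 0.498 -0.484  0.01 ]
holder 0.87 [441. 327.] 1718 [0.514 0.431 0.085]
turner_grip 0.77 [454. 308.] 759 [0.497 0.434 0.15 ]
fan 0.64 [188. 138.] 5598 [ 0.618 -0.453  0.035]
rocker 0.56 [454. 303.] 726 [0.436 0.406 0.06 ]
rocker 0.54 [221. 127.] 355 [ 0.528 -0.409  0.06 ]
tape 0.76 [454. 258.] 601 [0.338 0.324 0.05 ]
clip 0.57 [301. 130.] 275 [ 0.327 -0.286  0.02 ]
top -0.027504451556283855 [ 0.422 -0.025  1.392]
coaster0_mid 0.77 [372. 188.] 672 [ 0.553 -0.183  0.012]
stone 0.74 [312. 145.] 8558 [ 0.676 -0.008  0.01 ]
holder 0.89 [173. 207.] 657 [0.485 0.37  0.085]
turner_grip 0.95 [162. 214.] 463 [0.461 0.379 0.15 ]
fan 0.94 [457. 163.] 4927 [ 0.626 -0.422  0.035]
rocker 0.94 [460. 200.] 462 [ 0.52  -0.422  0.06 ]
tape 0.89 [198. 267.] 496 [0.32  0.303 0.05 ]
tape 0.43 [312. 145.] 8554 [ 0.668 -0.006  0.05 ]
clip 0.78 [407. 270.] 337 [ 0.319 -0.282  0.02 ]
```

Run:
```python
import cv2
a=cv2.imread("pics/top0.png");cv2.imwrite("pics/top0c.png",cv2.resize(a[90:310,140:520],None,fx=2.1,fy=2.1,interpolation=2))
a=cv2.imread("pics/scene0.png");cv2.imwrite("pics/scene0c.png",cv2.resize(a,None,fx=1.25,fy=1.25,interpolation=2))
```

```text
(no output)
```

View pics/top0c.png

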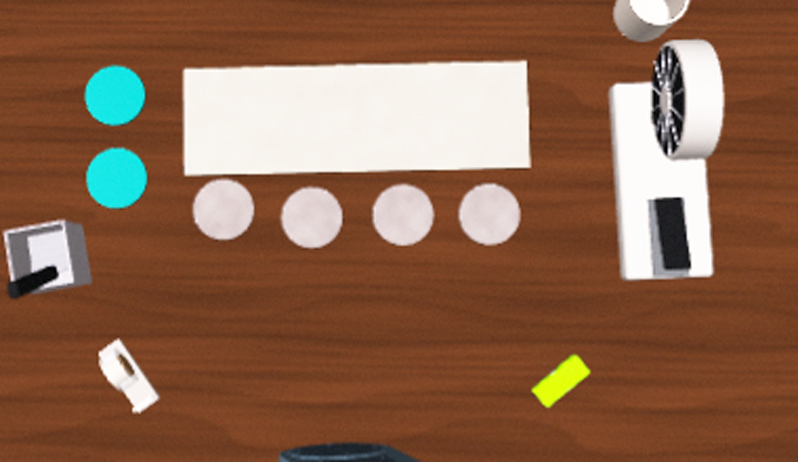

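View pics/scene0c.png

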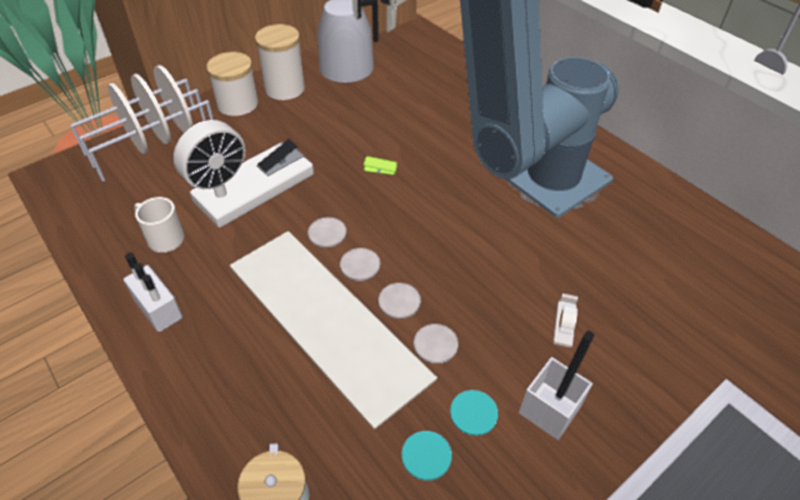

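```bash
cat >> h.py <<'E'
def pale(p):
    b=p["pixels"].astype(int);return ((b.min(2)>140)&(b.max(2)-b.min(2)<60)).astype(np.uint8)
def coasters(p,z=.012,lo=350,hi=1300):
    n,L,s,c=cv2.connectedComponentsWithStats(cv2.morphologyEx(pale(p),cv2.MORPH_OPEN,np.ones((3,3),np.uint8)));o=[]
    for i in range(1,n):
        if lo<s[i,4]<hi:
            w=at(p,c[i],z)
            if .3<w[0]<.85 and -.35<w[1]<.35:o.append((np.round(w,4)[:2].tolist(),int(s[i,4]),s[i,2:4].tolist()))
    return o
E
python3 - <<'E'
from h import *
t=robot.grab_frame("top");s=robot.grab_frame("scene")
print("top",coasters(t));print("scene",coasters(s,lo=250))
for p,n in((t,"top"),(s,"scene")):
    for l,z in(("stone",.01),("holder",.085),("rocker",.06),("fan",.035),("turner_grip",.2)):
        d=robot.silhouettes(l,p)[0];m=d["region"].astype(np.uint8)
        c=max(cv2.findContours(m,0,1)[0],key=cv2.contourArea);r=cv2.boxPoints(cv2.minAreaRect(c))
        print(n,l,d["score"],[np.round(at(p,q,z)[:2],4).tolist() for q in r], np.round(r).tolist())
E
```

```text
top [([0.543, 0.1823], 647, [29, 28]), ([0.5337, 0.0603], 653, [29, 29]), ([0.5397, -0.0652], 650, [28, 29]), ([0.5426, -0.1842], 649, [29, 28]), ([0.311, 0.3084], 416, [28, 34])]
scene [([0.5457, -0.1815], 551, [30, 23]), ([0.5433, -0.0625], 624, [32, 25]), ([0.5375, 0.0628], 713, [33, 27]), ([0.3117, 0.3059], 576, [19, 42]), ([0.5467, 0.1847], 839, [35, 31])]
top stone 0.75 [[0.7412, 0.2448], [0.7576, -0.2355], [0.6063, -0.2388], [0.5899, 0.2373]] [[227.0, 122.0], [391.0, 119.0], [392.0, 170.0], [228.0, 173.0]]
top holder 0.87 [[0.5054, 0.4622], [0.5224, 0.3559], [0.4337, 0.3398], [0.4167, 0.4454]] [[140.0, 199.0], [179.0, 193.0], [183.0, 226.0], [145.0, 231.0]]
top rocker 0.9 [[0.5626, -0.3966], [0.5684, -0.4328], [0.4703, -0.4462], [0.4646, -0.4102]] [[451.0, 184.0], [464.0, 182.0], [469.0, 218.0], [456.0, 219.0]]
top fan 0.84 [[0.7797, -0.348], [0.7826, -0.4986], [0.4567, -0.4953], [0.4543, -0.3475]] [[431.0, 110.0], [483.0, 110.0], [483.0, 223.0], [431.0, 223.0]]
top turner_grip 0.8 [[0.4671, 0.4296], [0.5044, 0.3499], [0.4512, 0.3239], [0.4141, 0.4032]] [[135.0, 211.0], [168.0, 197.0], [177.0, 218.0], [145.0, 233.0]]
scene stone 0.83 [[0.7633, -0.2257], [0.5763, -0.2803], [0.5923, 0.241], [0.7442, 0.2543]] [[184.0, 214.0], [233.0, 170.0], [349.0, 302.0], [301.0, 345.0]]
scene holder 0.72 [[0.5644, 0.3909], [0.4367, 0.3613], [0.4243, 0.4505], [0.5486, 0.4737]] [[410.0, 327.0], [441.0, 283.0], [477.0, 309.0], [445.0, 352.0]]
scene rocker 0.75 [[0.574, -0.4221], [0.4609, -0.4564], [0.4663, -0.4102], [0.5773, -0.3784]] [[205.0, 131.0], [232.0, 110.0], [239.0, 118.0], [212.0, 139.0]]
scene fan 0.64 [[0.7134, -0.6626], [0.3798, -0.7221], [0.4709, -0.3344], [0.7534, -0.3156]] [[128.0, 115.0], [211.0, 67.0], [252.0, 138.0], [169.0, 186.0]]
scene turner_grip 0.84 [[0.5746, 0.4292], [0.4259, 0.3923], [0.4183, 0.4456], [0.5644, 0.4775]] [[430.0, 317.0], [468.0, 261.0], [491.0, 277.0], [454.0, 332.0]]
```

Run:
```python
from h import *
o=robot.get_obs();print(o["t"],np.round(o["tool_rot"],3).tolist(),o["tool_pos"],o["gripper_width"])
a=cv2.imread("pics/top0.png")[180:245,125:205];b=cv2.imread("pics/scene0.png")[250:355,400:500];c=cv2.imread("pics/top0.png")[100:230,420:500]
f=lambda i,h:cv2.resize(i,(int(i.shape[1]*h/i.shape[0]),h),interpolation=2)
cv2.imwrite("pics/crop1.png",cv2.hconcat([f(a,300),f(b,300)]))
cv2.imwrite("pics/crop2.png",f(c,580))
```

```text
1.5 [[0.967, 0.255, 0.0], [0.255, -0.967, -0.0], [0.0, 0.0, -1.0]] [ 0.14024987 -0.53183356  0.21866088] 0.09282618149832073
```

View pics/crop1.png

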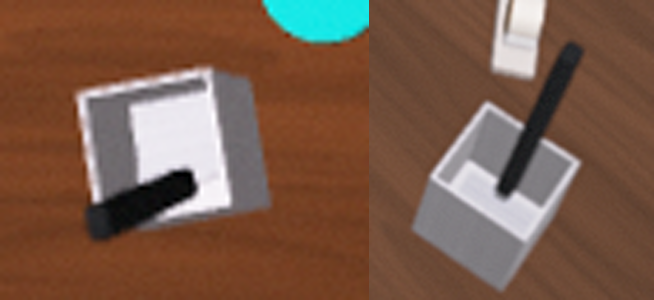

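View pics/crop2.png

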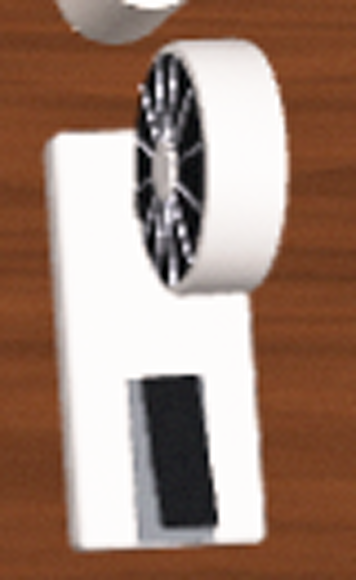

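Run:
```python
from h import *
t=robot.grab_frame("top");s=robot.grab_frame("scene")
T=lambda u,v:(125+u/4.615,180+v/4.615);S=lambda u,v:(400+(u-369)/2.857,250+v/2.857);F=lambda u,v:(420+u/4.46,100+v/4.46)
def tri(a,b):
    o1,d1=ray(t,a);o2,d2=ray(s,b);k=np.linalg.lstsq(np.c_[d1,-d2],o2-o1,rcond=None)[0]
    p,q=o1+k[0]*d1,o2+k[1]*d2;return np.round((p+q)/2,4),np.round(np.linalg.norm(p-q),4)
print("top",tri(T(98,224),S(572,50)),"low",tri(T(182,183),S(505,190)))
for c in((78,93),(212,68),(232,208)):print("rim",at(t,T(*c),.085).round(4))
for c in((437,178),(488,104),(580,163),(527,240)):print("rimS",at(s,S(*c),.085).round(4))
print("off",at(t,F(190,525),.074).round(4),"on",at(t,F(173,377),.052).round(4))
print("base",[at(t,F(*c),.035).round(4)[:2] for c in((47,137),(75,548),(265,540),(250,300))])
print("head low",at(t,F(180,292),.15).round(4),at(t,F(260,292),.15).round(4))
```

```text
top (array([0.4245, 0.4043, 0.1884]), np.float64(0.001)) low (array([0.4515, 0.4112, 0.0242]), np.float64(0.002))
rim [0.5019 0.4571 0.085 ]
rim [0.5182 0.3774 0.085 ]
rim [0.4353 0.3622 0.085 ]
rimS [0.5177 0.3859 0.085 ]
rimS [0.4415 0.3673 0.085 ]
rimS [0.4258 0.4443 0.085 ]
rimS [0.5034 0.4601 0.085 ]
off [ 0.4693 -0.4255  0.074 ] on [ 0.5633 -0.4219  0.052 ]
base [array([ 0.719 , -0.3465]), array([ 0.4549, -0.364 ]), array([ 0.462 , -0.4851]), array([ 0.6155, -0.4768])]
head low [ 0.6031 -0.3973  0.15  ] [ 0.604  -0.4444  0.15  ]
```

drive_tool(motion=[[0.025,-0.001,0.007,0,0],[0.025,-0.001,0.007,0,0],[0.025,-0.001,0.007,0,0],[0.025,-0.001,0.007,0,0],[0.025,-0.001,0.007,0,0],[0.025,-0.001,0.007,0,0],[0.025,-0.001,0.007,0,0],[0.025,-0.001,0.007,0,0],[0.025,-0.001,0.007,0,0],[0.025,-0.001,0.007,0,0],[0.025,-0.001,0.007,0,0],[0.025,-0.001,0.007,0,0],[0.025,-0.001,0.007,0,0],[0.025,-0.001,0.007,0,0],[0,0,0,0,0],[0,0,0,0,0]], squeeze=30)

```text
t: 2.93
tool_pos: [0.4759, -0.4281, 0.1198]
tool_rot: [[0.966, 0.257, -0.001], [0.257, -0.966, 0.001], [-0.001, -0.001, -1.0]]
contact_force: [-1.0, 0.7, -0.3]
gripper_width: 0.0006
grasp_force: 0.0
```

Press down to z≈0.054, then back up.

drive_tool(motion=[[0,-0.003,0.012,0,0],[0,0,0.012,0,0],[0,0,0.012,0,0],[0,0,0.01,0,0],[0,0,0.01,0,0],[0,0,0.008,0,0],[0,0,0.004,0,0],[0,0,0,0,0],[0,0,0,0,0]])

```text
t: 3.68
tool_pos: [0.4739, -0.4264, 0.0544]
tool_rot: [[0.967, 0.255, -0.0], [0.255, -0.967, -0.001], [-0.0, 0.001, -1.0]]
contact_force: [-4.7, 3.7, 13.9]
gripper_width: 0.0005
grasp_force: 7.1
```

drive_tool(motion=[[0,0,-0.02,0,0],[0,0,-0.04,0,100],[0,0,-0.04,0,100],[0,0,-0.04,0,100],[0,0,-0.02,0,100]])

```text
t: 4.1
tool_pos: [0.4757, -0.4278, 0.2181]
tool_rot: [[0.967, 0.255, 0.005], [0.255, -0.967, -0.006], [0.003, 0.007, -1.0]]
contact_force: [1.0, -1.1, 0.1]
gripper_width: 0.0224
grasp_force: 0.0
```

Run:
```python
from h import *
o=robot.get_obs();print(o["t"],o["tool_pos"])
s=robot.grab_frame("scene");i=s["pixels"][80:200,150:310]
cv2.imwrite("pics/fan1.png",cv2.resize(i,None,fx=3,fy=3,interpolation=2))
```

```text
4.1 [ 0.47565584 -0.42780327  0.21809172]
```

View pics/fan1.png

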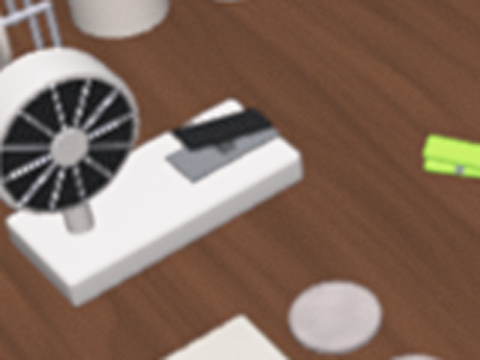

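drive_tool(motion=[[0,0,-0.022,0.058,100],[0.006,-0.036,0,0,100],[0.006,-0.036,0,0,100],[0.006,-0.036,0,0,100],[0.006,-0.036,0,0,100],[0.006,-0.036,0,0,100],[0.006,-0.036,0,0,100],[0.006,-0.036,0,0,100],[0.006,-0.036,0,0,100],[0.006,-0.036,0,0,100],[0.006,-0.036,0,0,100],[0.006,-0.036,0,0,100],[0.006,-0.036,0,0,100],[0.006,-0.036,0,0,100],[0.006,-0.036,0,0,100],[0.006,-0.036,0,0,100],[0.006,-0.036,0,0,100],[0.006,-0.036,0,0,100],[0.006,-0.036,0,0,100],[0.006,-0.036,0,0,100]])

```text
t: 5.82
tool_pos: [0.4499, 0.2687, 0.2341]
tool_rot: [[0.98, 0.199, 0.0], [0.199, -0.98, 0.0], [0.0, -0.0, -1.0]]
contact_force: [0.2, 0.3, -0.3]
gripper_width: 0.0931
grasp_force: 0.0
```

drive_tool(motion=[[0.002,-0.036,0,0,100],[0.002,-0.036,0,0,100],[0.002,-0.036,0,0,100],[0.002,-0.034,0,0,100],[0,0,0,0,100],[0,0,0,0,100]])

```text
t: 6.32
tool_pos: [0.4292, 0.409, 0.2334]
tool_rot: [[0.979, 0.202, -0.001], [0.202, -0.979, -0.001], [-0.001, 0.001, -1.0]]
contact_force: [-0.4, -0.0, -1.2]
gripper_width: 0.093
grasp_force: 0.0
```

drive_tool(motion=[[0.003,0.004,0.015,0,100],[0,0,0.015,0,100],[0,0,0.015,0,100],[0,0,0.015,0,100],[0,0,0.015,0,100],[0,0,0.015,0,100],[0,0,0.01,0,100],[0,0,0.007,0,100],[0,0,0,0,100],[0,0,0,0,100]], squeeze=50)

```text
t: 7.15
tool_pos: [0.434, 0.4038, 0.1278]
tool_rot: [[0.98, 0.198, -0.0], [0.198, -0.98, -0.0], [-0.0, 0.0, -1.0]]
contact_force: [0.2, -0.3, -0.4]
gripper_width: 0.0927
grasp_force: 0.0
```

drive_tool(motion=[[0,0,0,0,0],[0,0,0,0,0],[0,0,0,0,0],[0,0,0,0,0],[0,0,0,0,0],[0,0,0,0,0],[0,0,0,0,0],[0,0,0,0,0],[0,0,0,0,0],[0,0,0,0,0],[0,0,0,0,0],[0,0,0,0,0]])

```text
t: 8.15
tool_pos: [0.4337, 0.4044, 0.1277]
tool_rot: [[0.98, 0.198, -0.0], [0.198, -0.98, 0.0], [0.0, -0.0, -1.0]]
contact_force: [-0.2, 1.5, 0.4]
gripper_width: 0.0176
grasp_force: 0.4
```

drive_tool(motion=[[0,0,0,0,0],[0,0,0,0,0],[0,0,0,0,0],[0,0,0,0,0],[0,0,0,0,0],[0,0,0,0,0]], squeeze=55)

```text
t: 8.65
tool_pos: [0.4337, 0.4044, 0.1277]
tool_rot: [[0.98, 0.198, 0.0], [0.198, -0.98, 0.0], [0.0, -0.0, -1.0]]
contact_force: [-1.4, 1.2, -0.5]
gripper_width: 0.014
grasp_force: 55.0
```

drive_tool(motion=[[0,0,-0.008,0,0],[0,0,-0.015,0,0],[0,0,-0.02,0,0],[0,0,-0.02,0,0],[0,0,-0.02,0,0],[0,0,-0.02,0,0],[0,0,-0.02,0,0],[0,0,-0.02,0,0],[0,0,-0.017,0,0],[0,0,0,0,0],[0,0,0,0,0],[0,0,0,0,0],[0,0,0,0,0]])

```text
t: 9.73
tool_pos: [0.433, 0.4038, 0.286]
tool_rot: [[0.98, 0.198, -0.003], [0.198, -0.98, -0.002], [-0.003, 0.001, -1.0]]
contact_force: [0.5, 0.5, -1.3]
gripper_width: 0.0137
grasp_force: 55.0
```

Run:
```python
from h import *
o=robot.get_obs();print(o["t"],o["tool_pos"],o["gripper_width"],o["grasp_force"])
s=robot.grab_frame("scene");t=robot.grab_frame("top")
print(coasters(t));print(proj(s,o["tool_pos"]),proj(t,o["tool_pos"]))
cv2.imwrite("pics/held.png",cv2.resize(s["pixels"][180:380,330:530],None,fx=2.8,fy=2.8,interpolation=2))
```

```text
9.7333 [0.4330092  0.40378268 0.28595071] 0.013665620777375537 54.99442756175995
[([0.5429, 0.1822], 646, [29, 28]), ([0.5337, 0.0604], 654, [29, 29]), ([0.5397, -0.0652], 650, [28, 29]), ([0.5424, -0.184], 649, [28, 29]), ([0.311, 0.3084], 418, [28, 34])]
[[480.72900197 240.78231034]] [[131.90645824 224.37591766]]
```

View pics/held.png

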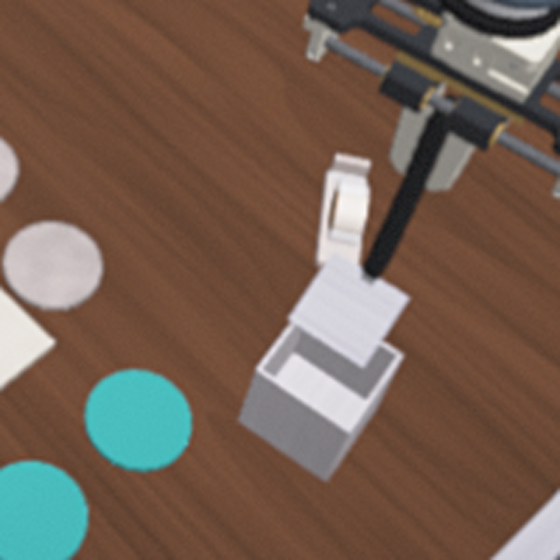

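Run:
```python
from h import *
from scipy.optimize import least_squares
o=robot.get_obs();s=robot.grab_frame("scene");t=robot.grab_frame("top");R=np.array(o["tool_rot"]);P=np.array(o["tool_pos"])
obs=np.array([(290,318),(360,365),(330,258),(408,298),(374,276)])/2.8+[330,180]
# turner frame: heel origin, x blade dir, y left, z up; blade pts
X=np.array([(52,30,-30),(52,-30,-30),(0,30,0),(0,-30,0),(0,0,2)])/1e3
def pts(q):
    sg,a,b,dx,dy=q;c,n=np.cos(a),np.sin(a)
    Y=X-[0,0,sg];Y=Y@np.array([[c,0,-n],[0,1,0],[n,0,c]])  # lean back: z->( -n,0,c)
    Ry=np.array([[np.cos(b),-np.sin(b),0],[np.sin(b),np.cos(b),0],[0,0,1]])
    Y=Y@Ry.T;Y=Y+[dx,dy,0]
    B=np.c_[R[:,0],-R[:,1],-R[:,2]]
    return P+(Y+[0,0,.019])@B.T
def chk(q): return np.r_[((proj(s,pts(q))-obs)).ravel(),(q[0]-.118)/.005,(q[2])/.05,q[3]/.003,q[4]/.002]
print(pts([.118,.16,0,0,0]).round(3))
r=least_squares(chk,[.118,.16,0,0,0]);print(r.x.round(4),np.round(r.fun,1));p=pts(r.x);print(p.round(4));tip=p[:2].mean(0)
print("tip",tip.round(4),"rel tcp tool x/z",(R.T@(tip-P)).round(4))
cv2.imwrite("pics/held_top.png",cv2.resize(t["pixels"][170:270,80:230],None,fx=4,fy=4,interpolation=2))
```

```text
[[0.454 0.439 0.151]
 [0.466 0.38  0.151]
 [0.409 0.429 0.189]
 [0.42  0.371 0.189]
 [0.415 0.4   0.191]]
[ 0.142   0.2458 -1.5546  0.025  -0.0182] [  3.2   3.2  -7.6 -33.2  12.2  26.2  -1.5  -8.8   3.7   8.6   4.8 -31.1
   8.3  -9.1]
[[0.4921 0.3888 0.1256]
 [0.4335 0.376  0.1257]
 [0.4829 0.431  0.1673]
 [0.4243 0.4182 0.1674]
 [0.4537 0.4241 0.1693]]
tip [0.4628 0.3824 0.1256] rel tcp tool x/z [0.0251 0.0267 0.1605]
```

View pics/held_top.png

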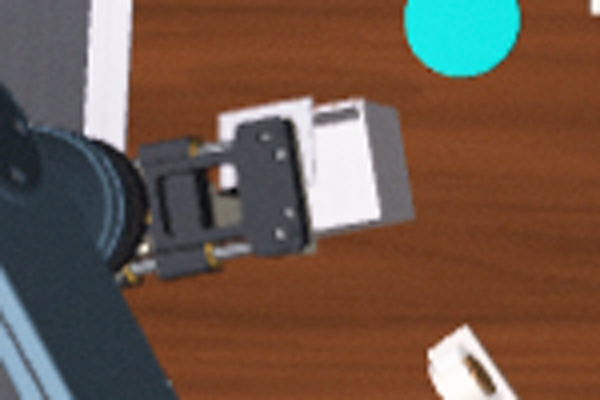

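```bash
cat > fit.py <<'E'
from h import *
from scipy.optimize import least_squares
X=np.array([(52,-30,-30),(52,30,-30),(0,-30,0),(0,30,0),(0,0,2)])/1e3
def pts(q,P,R,X=X):
    sg,a,b,dx,dy=q;c,n=np.cos(a),np.sin(a)
    Y=(X-[0,0,sg])@np.array([[c,0,n],[0,1,0],[-n,0,c]])
    Y=Y@np.array([[np.cos(b),np.sin(b),0],[-np.sin(b),np.cos(b),0],[0,0,1]])
    return P+(Y+[dx,dy,.019])@np.c_[R[:,0],-R[:,1],-R[:,2]].T
def fit(cam,obs,P,R,X=X):
    f=lambda q:np.r_[(proj(cam,pts(q,P,R,X))-obs).ravel(),(q[0]-.118)/.005,q[2]/.05,q[3]/.003,q[4]/.002]
    return least_squares(f,[.118,.16,0,0,0])
E
python3 - <<'E'
from fit import *
o=robot.get_obs();s=robot.grab_frame("scene");R=np.array(o["tool_rot"]);P=np.array(o["tool_pos"])
obs=np.array([(290,318),(360,365),(330,258),(408,298),(374,276)])/2.8+[330,180]
r=fit(s,obs,P,R);p=pts(r.x,P,R);tip=p[:2].mean(0)
print(r.x.round(4),np.round(r.fun,1));print(p.round(4))
print("tip",tip.round(4),"rel tool",(R.T@(tip-P)).round(4))
E
```

```text
[ 0.1184  0.2455  0.0039 -0.0013  0.0006] [-1.3  0.6  0.9  1.5  0.9 -2.   0.2  0.5 -1.  -0.8  0.1  0.1 -0.4  0.3]
[[0.5226 0.3924 0.1742]
 [0.5105 0.4512 0.1741]
 [0.4661 0.3808 0.1907]
 [0.454  0.4395 0.1907]
 [0.4596 0.4101 0.1927]]
tip [0.5166 0.4218 0.1742] rel tool [ 0.0852 -0.0009  0.1123]
```

drive_tool(motion=[[0,0,0,0.083,0],[0,0,0,0.083,0],[-0.006,0.028,0,0,0],[-0.006,0.028,0,0,0],[-0.006,0.028,0,0,0],[-0.006,0.028,0,0,0],[-0.006,0.028,0,0,0],[-0.006,0.028,0,0,0],[-0.006,0.028,0.02,0,0],[-0.004,0.026,0.02,0,0],[0,0,0.02,0,0],[0,0,0.02,0,0],[0,0,0.02,0,0],[0,0,0.02,0,0],[0,0,0.016,0,0],[0,0,0.01,0,0],[0,0,0,0,0],[0,0,0,0,0],[0,0,0,0,0]])

```text
t: 11.57
tool_pos: [0.3958, 0.181, 0.1424]
tool_rot: [[0.999, 0.034, 0.001], [0.034, -0.999, 0.0], [0.001, -0.0, -1.0]]
contact_force: [-1.3, 0.4, -0.9]
gripper_width: 0.0132
grasp_force: 55.0
```

Run:
```python
from h import *
o=robot.get_obs();print(o["t"],o["tool_pos"],o["gripper_width"],o["contact_force"])
s=robot.grab_frame("scene");print(proj(s,o["tool_pos"]),coasters(robot.grab_frame("top")))
cv2.imwrite("pics/held2.png",cv2.resize(s["pixels"][170:310,290:450],None,fx=4.2,fy=4.2,interpolation=2))
```

```text
11.5667 [0.3958153  0.18097375 0.1423503 ] 0.013191602432589863 [-1.27708737  0.36815887 -0.91959973]
[[399.27592608 208.03800109]] [([0.543, 0.1823], 647, [29, 28]), ([0.5337, 0.0603], 652, [29, 29]), ([0.5396, -0.065], 649, [28, 29]), ([0.5424, -0.184], 649, [28, 29])]
```

View pics/held2.png

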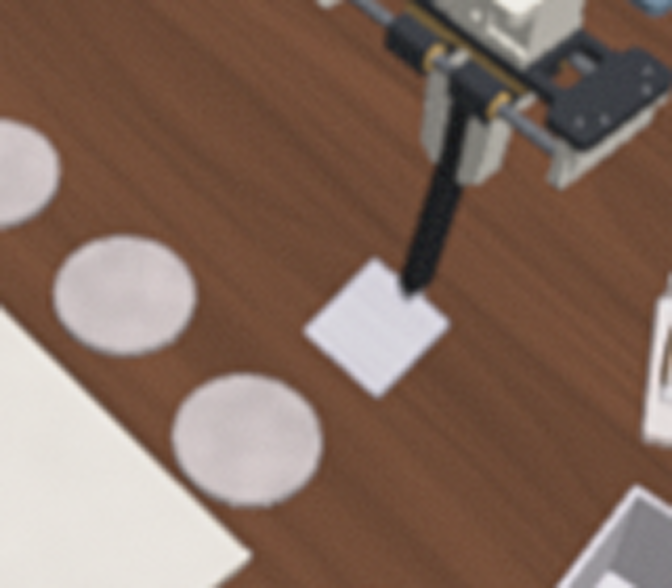

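Run:
```python
from fit import *
o=robot.get_obs();s=robot.grab_frame("scene");R=np.array(o["tool_rot"]);P=np.array(o["tool_pos"])
obs=np.array([(303,328),(376,398),(375,258),(448,322),(411,294)])/4.2+[290,170]
r=fit(s,obs,P,R);p=pts(r.x,P,R);tip=p[:2].mean(0)
print(r.x.round(4),np.round(r.fun,1));print(p.round(4))
print("tip",tip.round(4),"rel tool",(R.T@(tip-P)).round(4))
```

```text
[ 0.1217  0.1877 -0.0004  0.0003  0.0011] [-0.2  0.5 -0.1 -0.5 -0.3  0.4  0.   0.2  0.1 -1.3  0.7 -0.   0.1  0.6]
[[0.4768 0.1549 0.0224]
 [0.4748 0.2149 0.0224]
 [0.4201 0.153  0.042 ]
 [0.4181 0.213  0.042 ]
 [0.4188 0.183  0.044 ]]
tip [0.4758 0.1849 0.0224] rel tool [ 0.0797 -0.0011  0.1204]
```

drive_tool(motion=[[0,0,0.008,0,0],[0,0,0.004,0,0],[0,0,0.002,0,0],[0,0,0.002,0,0],[0,0,0,0,0]])

```text
t: 12.13
tool_pos: [0.3949, 0.1808, 0.1251]
tool_rot: [[0.999, 0.034, -0.001], [0.034, -0.999, -0.0], [-0.001, 0.0, -1.0]]
contact_force: [-0.8, 0.1, -1.0]
gripper_width: 0.0136
grasp_force: 55.0
```

drive_tool(motion=[[0,0,0.001,0,0],[0,0,0.001,0,0],[0,0,0.001,0,0],[0,0,0,0,0]])

```text
t: 12.47
tool_pos: [0.3953, 0.1809, 0.1241]
tool_rot: [[0.999, 0.034, 0.001], [0.034, -0.999, 0.0], [0.001, -0.0, -1.0]]
contact_force: [-6.0, -1.2, 12.9]
gripper_width: 0.0136
grasp_force: 55.0
```

drive_tool(motion=[[0,0,0.001,0,0],[0,0,0,0,0]])

```text
t: 12.63
tool_pos: [0.3952, 0.181, 0.1239]
tool_rot: [[0.999, 0.034, 0.001], [0.034, -0.999, 0.0], [0.001, -0.0, -1.0]]
contact_force: [-9.0, -2.4, 20.8]
gripper_width: 0.0135
grasp_force: 55.0
```

drive_tool(motion=[[0,0,0.001,0,0],[0,0,0,0,0]])

```text
t: 12.8
tool_pos: [0.3952, 0.181, 0.1238]
tool_rot: [[0.999, 0.034, 0.002], [0.034, -0.999, 0.0], [0.002, -0.0, -1.0]]
contact_force: [-12.3, -2.4, 29.3]
gripper_width: 0.0135
grasp_force: 55.0
```

drive_tool(motion=[[0,0,0.001,0,0],[0,0,0,0,0]])

```text
t: 12.97
tool_pos: [0.3952, 0.1811, 0.1237]
tool_rot: [[0.999, 0.035, 0.002], [0.035, -0.999, 0.0], [0.002, -0.0, -1.0]]
contact_force: [-17.5, -3.5, 39.2]
gripper_width: 0.0139
grasp_force: 55.0
```

drive_tool(motion=[[0,0,-0.0055,0,0],[0.005,0,0,0,0],[0.006,0,0,0,0],[0.006,0,0,0,0],[0.006,0,0,0,0],[0.005,0,0,0,0],[0.005,0,0,0,0],[0.004,0,0,0,0],[0.004,0,0,0,0],[0,0,0,0,0],[0,0,0,0,0]])

```text
t: 13.88
tool_pos: [0.4363, 0.1822, 0.125]
tool_rot: [[0.999, 0.034, -0.0], [0.034, -0.999, -0.0], [-0.0, -0.0, -1.0]]
contact_force: [-0.1, -0.0, -1.5]
gripper_width: 0.0136
grasp_force: 55.0
```

Run:
```python
from h import *
o=robot.get_obs();print(o["t"],o["tool_pos"],o["contact_force"])
s=robot.grab_frame("scene");t=robot.grab_frame("top");print(coasters(t));print(coasters(s,lo=250))
a=cv2.resize(s["pixels"][190:310,290:450],None,fx=4,fy=4,interpolation=2)
cv2.imwrite("pics/push1.png",a)
```

```text
13.8833 [0.4363113  0.18224573 0.12497768] [-0.13632319 -0.04004149 -1.45776239]
[([0.5361, 0.1802], 802, [29, 40]), ([0.5396, -0.0651], 651, [28, 29]), ([0.5424, -0.184], 648, [28, 29]), ([0.5335, 0.0603], 651, [29, 28]), ([0.3078, 0.3041], 366, [24, 34])]
[([0.5456, -0.1815], 550, [30, 23]), ([0.5434, -0.0625], 623, [32, 25]), ([0.5374, 0.0626], 715, [33, 28]), ([0.3118, 0.3059], 579, [19, 42])]
```

View pics/push1.png

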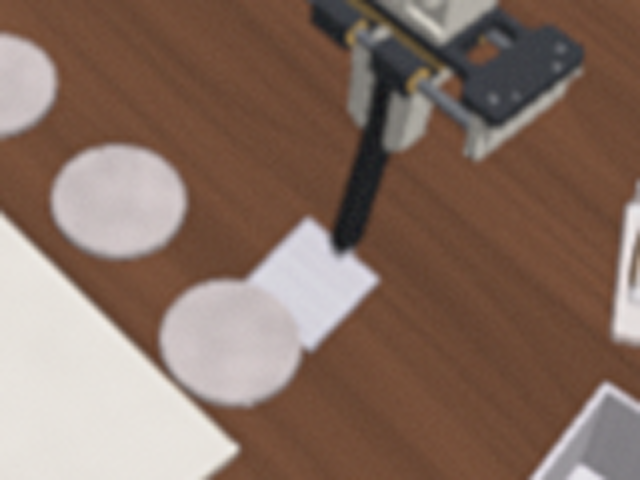

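drive_tool(motion=[[0.003,0,0,0,0],[0.003,0,0,0,0],[0,0,-0.007,0,0],[0,0,-0.007,0,0],[0,0,-0.007,0,0],[0.0025,0,-0.008,0,0],[0.0025,0,-0.008,0,0],[0.005,0,-0.007,0,0],[0.005,0,-0.007,0,0],[0.007,0,-0.006,0,0],[0.007,0,-0.006,0,0],[0.008,0,-0.0035,0,0],[0.008,0,-0.0035,0,0],[0.0095,0,-0.001,0,0],[0.0095,0,-0.001,0,0],[0.009,0,0,0,0],[0.009,0,0,0,0],[0.009,0,0.003,0,0],[0.009,0,0.003,0,0],[0,0,0,0,0]])

```text
t: 15.65
tool_pos: [0.5435, 0.1856, 0.1899]
tool_rot: [[0.999, 0.033, -0.001], [0.033, -0.999, -0.0], [-0.001, 0.0, -1.0]]
contact_force: [1.0, -0.2, -1.6]
gripper_width: 0.0141
grasp_force: 55.0
```

Run:
```python
from h import *
o=robot.get_obs();print(o["t"],o["tool_pos"],o["contact_force"])
s=robot.grab_frame("scene");print(coasters(s,lo=250))
a=cv2.resize(s["pixels"][190:350,250:450],None,fx=3,fy=3,interpolation=2)
cv2.imwrite("pics/flip1.png",a)
```

```text
15.65 [0.54351887 0.18562817 0.18987228] [ 0.99901847 -0.16009225 -1.56881855]
[([0.3179, 0.0185], 468, [34, 36]), ([0.5456, -0.1816], 551, [30, 23]), ([0.5431, -0.0624], 627, [32, 25]), ([0.5374, 0.0626], 715, [33, 28]), ([0.3116, 0.3058], 578, [19, 42])]
```

View pics/flip1.png

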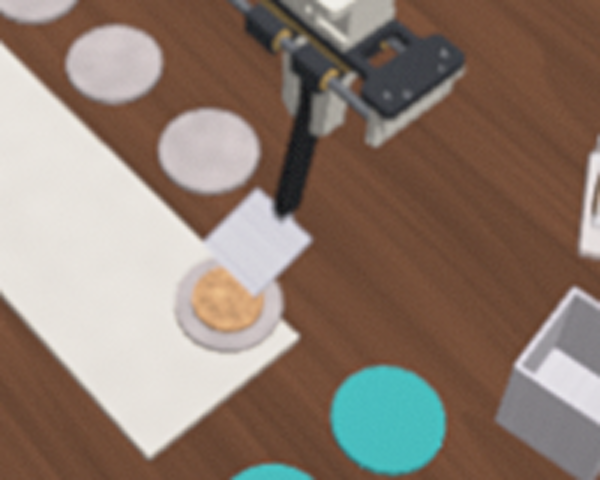

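drive_tool(motion=[[-0.012,0,-0.02,0,0],[-0.024,0.02,0,0,0],[-0.024,0.02,0,0,0],[-0.024,0.02,0,0,0],[-0.024,0.02,0,0,0],[-0.024,0.021,0,0,0],[-0.022,0.021,0,0,0],[0,0,0.02,0,0],[0,0,0.02,0,0],[0,0,0.02,0,0],[0,0,0.014,0,0],[0,0,0.007,0,0],[0,0,0.003,0,0],[0,0,0,0,0],[0,0,0,0,0]])

```text
t: 16.95
tool_pos: [0.3929, 0.0587, 0.1278]
tool_rot: [[0.999, 0.034, 0.001], [0.034, -0.999, -0.0], [0.001, 0.0, -1.0]]
contact_force: [0.6, -0.8, -1.1]
gripper_width: 0.0142
grasp_force: 55.0
```

```bash
cat >> h.py <<'E'
def cork(p):
    h=cv2.cvtColor(p["pixels"],cv2.COLOR_BGR2HSV);m=cv2.inRange(h,(5,70,190),(22,190,255))
    n,L,s,c=cv2.connectedComponentsWithStats(m);return [(at(p,c[i],.022)[:2].round(4).tolist(),int(s[i,4])) for i in range(1,n) if s[i,4]>40]
def look():
    o=robot.get_obs();print(o["t"],np.round(o["tool_pos"],4),np.round(o["contact_force"],1),round(o["gripper_width"],4))
    for n in("top","scene"):
        p=robot.grab_frame(n);print(n,"coasters",[(c[0],c[1]) for c in coasters(p,lo=250)],"cork",cork(p))
E
python3 -c "from h import *;look()"
```

```text
16.95 [0.3929 0.0587 0.1278] [ 0.6 -0.8 -1.1] 0.0142
top coasters [([0.5396, -0.0651], 650), ([0.5424, -0.184], 649), ([0.5335, 0.0604], 650), ([0.311, 0.3084], 417)] cork [([1.0305, 0.9037], 1078), ([0.8761, 0.8647], 3296), ([1.072, 0.7302], 605), ([1.0724, 0.6399], 616), ([1.0745, 0.572], 93), ([1.0729, 0.5352], 371), ([1.073, 0.4688], 452), ([1.0722, 0.4221], 93), ([1.0731, 0.3652], 638), ([1.0732, 0.2751], 663), ([1.0744, 0.1828], 654), ([1.0753, 0.092], 677), ([1.0759, 0.0003], 675), ([1.076, -0.0906], 706), ([1.079, -0.1575], 103), ([1.0783, -0.1951], 425), ([1.0784, -0.2617], 511), ([1.0773, -0.3082], 119), ([1.0786, -0.3645], 750), ([1.0796, -0.4549], 773), ([1.0812, -0.5466], 763), ([1.082, -0.6377], 803), ([1.049, -0.7945], 2187), ([1.0803, -0.8874], 156), ([1.0789, -0.9249], 589), ([0.9884, -0.9681], 535), ([0.9669, 0.2696], 750), ([0.9543, -0.8872], 154), ([0.8766, -0.9224], 1768), ([0.8463, -0.8733], 56), ([0.8219, -0.8503], 97), ([0.6774, -0.9443], 686), ([0.7505, -0.8479], 67), ([0.6719, 0.8485], 85), ([0.3211, 0.8388], 842), ([0.6157, 0.1849], 295), ([0.5376, 0.8977], 44), ([0.4714, -0.8068], 1316), ([0.5348, -0.8979], 210), ([0.5357, -0.9431], 74), ([0.3194, 0.8568], 54), ([0.3072, -0.8043], 1248), ([0.0522, 0.8575], 75)]
scene coasters [([0.5457, -0.1816], 552), ([0.5432, -0.0624], 627), ([0.4415, 0.0589], 507), ([0.5375, 0.0627], 719), ([0.3117, 0.3059], 579)] cork [([0.2094, -0.9401], 482), ([0.4004, -0.8933], 519), ([0.8807, -0.9309], 139), ([0.7732, -0.8597], 76), ([0.9659, -0.9204], 180), ([0.8941, -0.8435], 166), ([1.1575, -0.3929], 59), ([1.0794, -0.3111], 71), ([1.0677, -0.2814], 60), ([1.1286, -0.2525], 304), ([0.6185, 0.1864], 393), ([1.0872, -0.0399], 65), ([0.9278, 0.2162], 1602)]
```

drive_tool(motion=[[0,0,0.002,0,0],[0,0,0.001,0,0],[0,0,0,0,0],[0.005,0,0,0,0],[0.006,0,0,0,0],[0.006,0,0,0,0],[0.005,0,0,0,0],[0.005,0,0,0,0],[0.005,0,0,0,0],[0.005,0,0,0,0],[0.005,0,0,0,0],[0.005,0,0,0,0],[0,0,0,0,0],[0,0,0,0,0]])

```text
t: 18.22
tool_pos: [0.4395, 0.0603, 0.1287]
tool_rot: [[0.999, 0.035, 0.002], [0.035, -0.999, -0.001], [0.001, 0.001, -1.0]]
contact_force: [-13.9, 1.0, 42.8]
gripper_width: 0.0131
grasp_force: 55.0
```

```bash
sed -i 's/if s\[i,4\]>40\]/if s[i,4]>40 and .4<at(p,c[i],.022)[0]<.8 and abs(at(p,c[i],.022)[1])<.3]/' h.py
python3 - <<'E'
from h import *
look()
s=robot.grab_frame("scene");cv2.imwrite("pics/push2.png",cv2.resize(s["pixels"][150:310,250:450],None,fx=3,fy=3,interpolation=2))
E
```

```text
18.2167 [0.4395 0.0603 0.1287] [-13.9   1.   42.8] 0.0131
top coasters [([0.5389, 0.0599], 561), ([0.5396, -0.065], 649), ([0.5424, -0.184], 648), ([0.311, 0.3084], 417)] cork [([0.6158, 0.185], 294)]
scene coasters [([0.5457, -0.1816], 552), ([0.5432, -0.0623], 627), ([0.444, 0.0577], 495), ([0.5375, 0.0627], 719), ([0.3117, 0.3059], 583)] cork [([0.6185, 0.1865], 391)]
```

View pics/push2.png

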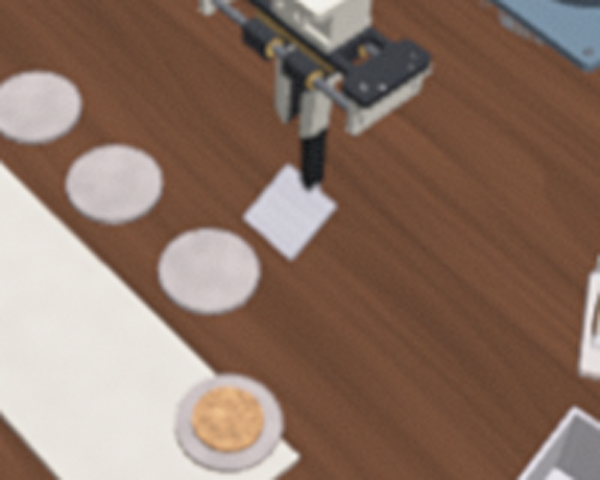

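Run:
```python
from fit import *
o=robot.get_obs();s=robot.grab_frame("scene");R=np.array(o["tool_rot"]);P=np.array(o["tool_pos"])
obs=np.array([(243,215),(291,259),(290,164),(337,207),(313,187)])/3+[250,150]
r=fit(s,obs,P,R);p=pts(r.x,P,R);tip=p[:2].mean(0)
print(r.x.round(4),np.round(r.fun,1));print(p.round(4));print("rel",(R.T@(tip-P)).round(4))
```

```text
[ 0.1171 -0.1553 -0.0403 -0.0012  0.0002] [ 1.1  0.7  0.   0.5 -0.3  0.1 -0.7 -0.1 -0.5 -1.  -0.2 -0.8 -0.4  0.1]
[[ 0.467   0.0302 -0.0056]
 [ 0.4673  0.0902 -0.0056]
 [ 0.4202  0.0305  0.032 ]
 [ 0.4205  0.0905  0.032 ]
 [ 0.4207  0.0605  0.034 ]]
rel [0.0274 0.0009 0.1344]
```

drive_tool(motion=[[0,0,-0.0025,0,0],[0,0,0,0,0],[-0.005,0,0.001,0,0],[-0.005,0,0.0013,0,0],[-0.005,0,0.0015,0,0],[0,0,0,0,0]], squeeze=45)

```text
t: 18.92
tool_pos: [0.4281, 0.0598, 0.1257]
tool_rot: [[0.999, 0.034, 0.01], [0.034, -0.999, -0.0], [0.01, 0.001, -1.0]]
contact_force: [-0.2, 1.7, 12.3]
gripper_width: 0.0141
grasp_force: 45.0
```

drive_tool(motion=[[-0.005,0,0.0017,0,0],[-0.005,0,0.0018,0,0],[-0.005,0,0.0018,0,0],[0,0,0,0,0]])

```text
t: 19.25
tool_pos: [0.4125, 0.0592, 0.12]
tool_rot: [[0.999, 0.034, 0.008], [0.034, -0.999, -0.0], [0.008, 0.001, -1.0]]
contact_force: [0.1, 1.2, 11.4]
gripper_width: 0.0138
grasp_force: 45.0
```

drive_tool(motion=[[-0.0046,0,0.0021,0,0],[-0.0046,0,0.0022,0,0],[-0.0046,0,0.0023,0,0],[0,0,0,0,0]])

```text
t: 19.58
tool_pos: [0.398, 0.0588, 0.1129]
tool_rot: [[0.999, 0.034, 0.007], [0.034, -0.999, -0.0], [0.007, 0.001, -1.0]]
contact_force: [-1.2, 0.6, 10.9]
gripper_width: 0.0136
grasp_force: 45.0
```

drive_tool(motion=[[-0.003,0,0.0018,0,0],[-0.003,0,0.0018,0,0],[-0.003,0,0.0018,0,0],[0,0,0,0,0]])

```text
t: 19.92
tool_pos: [0.3888, 0.0585, 0.1074]
tool_rot: [[0.999, 0.034, 0.006], [0.034, -0.999, -0.0], [0.006, 0.0, -1.0]]
contact_force: [-2.0, -0.1, 11.4]
gripper_width: 0.0137
grasp_force: 45.0
```

Run:
```python
from h import *
look()
s=robot.grab_frame("scene");cv2.imwrite("pics/relean.png",cv2.resize(s["pixels"][170:260,300:420],None,fx=6,fy=6,interpolation=2))
```

```text
19.9167 [0.3888 0.0585 0.1074] [-2.  -0.1 11.4] 0.0137
top coasters [([0.5338, 0.0603], 654), ([0.5397, -0.0652], 650), ([0.5424, -0.1842], 652), ([0.4482, 0.0572], 316), ([0.311, 0.3084], 416)] cork [([0.6157, 0.1848], 296)]
scene coasters [([0.5457, -0.1816], 552), ([0.5431, -0.0623], 628), ([0.4448, 0.0621], 492), ([0.5375, 0.0627], 719), ([0.3118, 0.3058], 583)] cork [([0.6185, 0.1865], 394)]
```

View pics/relean.png

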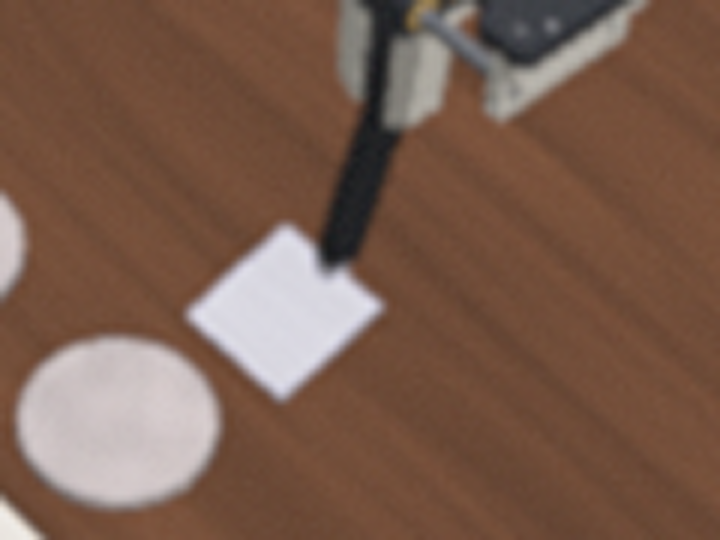

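Run:
```python
from fit import *
o=robot.get_obs();s=robot.grab_frame("scene");R=np.array(o["tool_rot"]);P=np.array(o["tool_pos"])
obs=np.array([(186,313),(282,402),(286,222),(386,306),(334,265)])/6+[300,170]
f=lambda q:np.r_[(proj(s,pts(q,P,R))-obs).ravel(),(pts(q,P,R)[:2].mean(0)[2]-.0012)/.0007,(q[0]-.113)/.01,q[2]/.05,q[3]/.003,q[4]/.002]
r=least_squares(f,[.115,.2,0,0,0]);p=pts(r.x,P,R);tip=p[:2].mean(0)
print(r.x.round(4),np.round(r.fun,1));print(p.round(4));print("rel",(R.T@(tip-P)).round(4))
```

```text
[ 0.1113  0.2312  0.0089 -0.0007  0.0013] [ 0.2  0.4  0.  -0.4 -0.1  0.3 -0.8 -0.2 -0.  -0.7 -0.1 -0.2  0.2 -0.2
  0.7]
[[0.4729 0.0333 0.0012]
 [0.4703 0.0932 0.0011]
 [0.4154 0.0308 0.0182]
 [0.4128 0.0908 0.0181]
 [0.4136 0.0608 0.0201]]
rel [ 0.0823 -0.002   0.1067]
```

drive_tool(motion=[[0,0,-0.001,0,0],[0,0,0,0,0]], squeeze=60)

```text
t: 20.28
tool_pos: [0.3883, 0.0584, 0.1076]
tool_rot: [[0.999, 0.034, 0.004], [0.034, -0.999, -0.0], [0.004, 0.0, -1.0]]
contact_force: [1.1, 0.0, 7.1]
gripper_width: 0.0136
grasp_force: 60.0
```

drive_tool(motion=[[0,0,-0.0007,0,0],[0,0,0,0,0]])

```text
t: 20.45
tool_pos: [0.3876, 0.0584, 0.1078]
tool_rot: [[0.999, 0.034, 0.002], [0.034, -0.999, -0.0], [0.002, 0.0, -1.0]]
contact_force: [1.1, -0.8, 5.2]
gripper_width: 0.0138
grasp_force: 60.0
```

drive_tool(motion=[[0,0,-0.0012,0,0],[0,0,0,0,0],[0.004,0,0,0,0],[0.005,0,0,0,0],[0.005,0,0,0,0],[0,0,0,0,0]])

```text
t: 20.95
tool_pos: [0.3896, 0.0589, 0.1097]
tool_rot: [[0.999, 0.037, -0.023], [0.036, -0.999, -0.001], [-0.023, 0.001, -1.0]]
contact_force: [-39.0, -3.8, 61.8]
gripper_width: 0.014
grasp_force: 60.0
```

drive_tool(motion=[[-0.007,0,0,0,0],[-0.007,0,0,0,0],[0,0,-0.002,0,0],[0,0,-0.002,0,0],[0,0,0,0,0],[0,0,0,0,0]])

```text
t: 21.45
tool_pos: [0.3868, 0.0585, 0.1123]
tool_rot: [[0.999, 0.034, -0.0], [0.034, -0.999, 0.0], [-0.0, -0.0, -1.0]]
contact_force: [0.1, -0.8, -1.1]
gripper_width: 0.0138
grasp_force: 60.0
```

drive_tool(motion=[[0,0,-0.002,0,0],[0,0,-0.002,0,0],[0,0,0,0,0],[0,0,0,0,0]])

```text
t: 21.78
tool_pos: [0.3868, 0.0585, 0.1165]
tool_rot: [[0.999, 0.034, 0.0], [0.034, -0.999, -0.0], [0.0, 0.0, -1.0]]
contact_force: [0.6, 0.1, -1.1]
gripper_width: 0.0133
grasp_force: 60.0
```

Run:
```python
from h import *
look()
s=robot.grab_frame("scene");i=s["pixels"][170:260,300:420]
cv2.imwrite("pics/r3.png",cv2.resize(i,None,fx=6,fy=6,interpolation=2))
h=cv2.cvtColor(i,cv2.COLOR_BGR2HSV);b=i.astype(int)
m=((b.min(2)>150)&(b[:,:,0]>=b[:,:,2])).astype(np.uint8);m=cv2.morphologyEx(m,cv2.MORPH_OPEN,np.ones((3,3)))
for c in cv2.findContours(m,0,1)[0]:
    if cv2.contourArea(c)>150:print(cv2.contourArea(c),cv2.boxPoints(cv2.minAreaRect(c)).round(1).tolist(),cv2.approxPolyDP(c,2,True)[:,0].tolist())
```

```text
21.7833 [0.3868 0.0585 0.1165] [ 0.6  0.1 -1.1] 0.0133
top coasters [([0.5337, 0.0603], 652), ([0.5397, -0.0652], 650), ([0.5424, -0.184], 649), ([0.4465, 0.0573], 291), ([0.311, 0.3084], 417)] cork [([0.6157, 0.1849], 295)]
scene coasters [([0.5457, -0.1816], 552), ([0.5431, -0.0623], 628), ([0.4367, 0.057], 490), ([0.5375, 0.0627], 719), ([0.3117, 0.3059], 579)] cork [([0.6185, 0.1864], 392)]
422.0 [[32.5, 49.5], [49.0, 33.0], [64.0, 48.0], [47.5, 64.5]] [[50, 36], [34, 48], [46, 62], [63, 49]]
```

drive_tool(motion=[[0,0,0.004,0,0],[0,0,0.001,0,0],[0,0,0,0,0]])

```text
t: 22.18
tool_pos: [0.3861, 0.0586, 0.111]
tool_rot: [[0.999, 0.034, -0.001], [0.034, -0.999, 0.0], [-0.001, -0.0, -1.0]]
contact_force: [0.0, -0.4, -1.5]
gripper_width: 0.0133
grasp_force: 60.0
```

drive_tool(motion=[[0,0,0.0007,0,0],[0,0,0,0,0]])

```text
t: 22.35
tool_pos: [0.3865, 0.0585, 0.1106]
tool_rot: [[0.999, 0.034, -0.0], [0.034, -0.999, 0.0], [-0.0, -0.0, -1.0]]
contact_force: [-0.2, 0.6, -0.7]
gripper_width: 0.0138
grasp_force: 60.0
```

drive_tool(motion=[[0,0,0.0007,0,0],[0,0,0,0,0]])

```text
t: 22.52
tool_pos: [0.3866, 0.0585, 0.11]
tool_rot: [[0.999, 0.034, 0.0], [0.034, -0.999, 0.0], [0.0, -0.0, -1.0]]
contact_force: [0.0, 0.2, -0.9]
gripper_width: 0.0137
grasp_force: 60.0
```

drive_tool(motion=[[0,0,0.0007,0,0],[0,0,0,0,0]])

```text
t: 22.68
tool_pos: [0.3865, 0.0585, 0.1093]
tool_rot: [[0.999, 0.034, -0.0], [0.034, -0.999, 0.0], [-0.0, -0.0, -1.0]]
contact_force: [0.3, -0.1, -1.7]
gripper_width: 0.0136
grasp_force: 60.0
```

drive_tool(motion=[[0.005,0,0,0,0],[0.005,0,0,0,0],[0.005,0,0,0,0],[0.005,0,0,0,0],[0,0,0,0,0]])

```text
t: 23.1
tool_pos: [0.4081, 0.0591, 0.1095]
tool_rot: [[0.999, 0.034, 0.001], [0.034, -0.999, -0.0], [0.001, 0.0, -1.0]]
contact_force: [-0.6, -0.6, -1.7]
gripper_width: 0.0139
grasp_force: 60.0
```

drive_tool(motion=[[0.005,0,0,0,0],[0.005,0,0,0,0],[0,0,0,0,0]])

```text
t: 23.35
tool_pos: [0.4177, 0.0594, 0.1094]
tool_rot: [[0.999, 0.034, 0.001], [0.034, -0.999, -0.0], [0.001, 0.0, -1.0]]
contact_force: [0.4, -1.2, -0.9]
gripper_width: 0.0134
grasp_force: 60.0
```

```bash
python3 -c "from h import *;look()"
```

```text
23.35 [0.4177 0.0594 0.1094] [ 0.4 -1.2 -0.9] 0.0134
top coasters [([0.5241, 0.0597], 810), ([0.5396, -0.0651], 650), ([0.5424, -0.184], 648), ([0.311, 0.3084], 417)] cork [([0.6157, 0.1849], 295)]
scene coasters [([0.5457, -0.1816], 552), ([0.5431, -0.0623], 628), ([0.5109, 0.0625], 1177), ([0.3117, 0.3059], 582)] cork [([0.6185, 0.1864], 391)]
```

drive_tool(motion=[[0.005,0,0,0,0],[0.005,0,0,0,0],[0.005,0,0,0,0],[0.005,0,0,0,0],[0,0,0,0,0],[0,0,0,0,0]])

```text
t: 23.95
tool_pos: [0.437, 0.0602, 0.1093]
tool_rot: [[0.999, 0.034, 0.0], [0.034, -0.999, -0.0], [0.0, 0.0, -1.0]]
contact_force: [0.1, -0.2, -1.9]
gripper_width: 0.0137
grasp_force: 60.0
```

Run:
```python
from h import *
look()
for n in("top","scene"):
    p=robot.grab_frame(n);i=p["pixels"].astype(int);u,v=proj(p,[[.56,.061,.012]])[0].astype(int)
    # coaster is pinkish (r>b); blade bluish
    m=((i.min(2)>140)&(i[:,:,2]-i[:,:,0]>2)).astype(np.uint8);k=np.zeros_like(m);k[v-26:v+26,u-26:u+26]=1
    c=np.argwhere(m*k);print(n,len(c),at(p,c.mean(0)[::-1],.012).round(4))
    print(i[v,u],i[tuple(proj(p,[[.65,.06,.01]])[0].astype(int)[::-1])],i[tuple(proj(p,[[.49,.06,.015]])[0].astype(int)[::-1])])
```

```text
23.95 [0.437  0.0602 0.1093] [ 0.1 -0.2 -1.9] 0.0137
top coasters [([0.5437, 0.0601], 685), ([0.5396, -0.0651], 649), ([0.5424, -0.184], 649), ([0.311, 0.3084], 417)] cork [([0.6157, 0.1848], 295)]
scene coasters [([0.5457, -0.1816], 552), ([0.5431, -0.0623], 628), ([0.5264, 0.0628], 1147), ([0.3117, 0.3059], 583)] cork [([0.6185, 0.1864], 393)]
top 1403 [0.5833 0.0645 0.012 ]
[211 210 226] [238 243 248] [131 112  89]
scene 1320 [0.5752 0.0587 0.012 ]
[193 192 203] [222 227 232] [224 216 217]
```

drive_tool(motion=[[0.0035,0,0,0,0],[0.0035,0,0,0,0],[0,0,-0.007,0,0],[0,0,-0.007,0,0],[0,0,-0.007,0,0],[0.0025,0,-0.008,0,0],[0.0025,0,-0.008,0,0],[0.005,0,-0.007,0,0],[0.005,0,-0.007,0,0],[0.007,0,-0.006,0,0],[0.007,0,-0.006,0,0],[0.008,0,-0.0035,0,0],[0.008,0,-0.0035,0,0],[0.0095,0,-0.001,0,0],[0.0095,0,-0.001,0,0],[0.009,0,0,0,0],[0.009,0,0,0,0],[0.009,0,0.003,0,0],[0.009,0,0.003,0,0],[0,0,0,0,0]])

```text
t: 25.82
tool_pos: [0.5448, 0.0637, 0.1742]
tool_rot: [[0.999, 0.034, -0.001], [0.034, -0.999, 0.0], [-0.001, -0.0, -1.0]]
contact_force: [0.6, 0.0, -0.8]
gripper_width: 0.0134
grasp_force: 60.0
```

```bash
python3 -c "from h import *;look()"
```

```text
25.8167 [0.5448 0.0637 0.1742] [ 0.6  0.  -0.8] 0.0134
top coasters [([0.5393, -0.0665], 626), ([0.5424, -0.1843], 654), ([0.3113, 0.3089], 412)] cork []
scene coasters [([0.3351, -0.145], 457), ([0.5457, -0.1816], 552), ([0.5432, -0.0623], 630), ([0.3117, 0.3058], 586)] cork [([0.6256, 0.0656], 288), ([0.6184, 0.1866], 392)]
```

drive_tool(motion=[[-0.012,0,-0.02,0,0],[-0.023,0.021,0,0,0],[-0.023,0.021,0,0,0],[-0.023,0.021,0,0,0],[-0.023,0.021,0,0,0],[-0.023,0.021,0,0,0],[-0.024,0.022,0,0,0],[0,0,0.02,0,0],[0,0,0.02,0,0],[0,0,0.02,0,0],[0,0,0.012,0,0],[0,0,0.006,0,0],[0,0,0.003,0,0],[0,0,0,0,0],[0,0,0,0,0]])

```text
t: 27.17
tool_pos: [0.3973, -0.0683, 0.115]
tool_rot: [[0.999, 0.034, 0.001], [0.034, -0.999, -0.0], [0.001, 0.001, -1.0]]
contact_force: [0.3, -0.1, -1.3]
gripper_width: 0.0137
grasp_force: 60.0
```

```bash
python3 -c "from h import *;look()"
```

```text
27.1667 [ 0.3973 -0.0683  0.115 ] [ 0.3 -0.1 -1.3] 0.0137
top coasters [([0.5396, -0.0651], 650), ([0.5424, -0.1842], 653), ([0.311, 0.3084], 416)] cork [([0.6157, 0.1849], 294), ([0.6205, 0.0628], 296)]
scene coasters [([0.5457, -0.1816], 552), ([0.4482, -0.0696], 435), ([0.5432, -0.0623], 630), ([0.3118, 0.3058], 583)] cork [([0.6229, 0.0647], 327), ([0.6185, 0.1866], 394)]
```

drive_tool(motion=[[0,0,0.003,0,0],[0,0,0.0015,0,0],[0,0,0,0,0]])

```text
t: 27.52
tool_pos: [0.3967, -0.0681, 0.1097]
tool_rot: [[0.999, 0.034, -0.0], [0.034, -0.999, 0.0], [-0.0, -0.0, -1.0]]
contact_force: [-0.5, -0.9, -1.3]
gripper_width: 0.0133
grasp_force: 60.0
```

drive_tool(motion=[[0,0,0.0007,0,0],[0,0,0,0,0]])

```text
t: 27.68
tool_pos: [0.3968, -0.0682, 0.1091]
tool_rot: [[0.999, 0.034, -0.0], [0.034, -0.999, 0.0], [-0.0, -0.0, -1.0]]
contact_force: [1.4, -0.3, -1.5]
gripper_width: 0.0136
grasp_force: 60.0
```

drive_tool(motion=[[0,0,0.0007,0,0],[0,0,0,0,0]])

```text
t: 27.85
tool_pos: [0.3968, -0.0682, 0.1084]
tool_rot: [[0.999, 0.034, -0.0], [0.034, -0.999, 0.0], [-0.0, -0.0, -1.0]]
contact_force: [0.1, 0.2, -1.1]
gripper_width: 0.0137
grasp_force: 60.0
```

drive_tool(motion=[[0.004,0,0,0,0],[0.005,0,0,0,0],[0,0,0,0,0]])

```text
t: 28.1
tool_pos: [0.4073, -0.0682, 0.1087]
tool_rot: [[0.999, 0.034, 0.002], [0.034, -0.999, -0.0], [0.002, 0.001, -1.0]]
contact_force: [-0.6, -0.8, -0.9]
gripper_width: 0.0144
grasp_force: 60.0
```

drive_tool(motion=[[0,0,-0.0006,0,0],[0.005,0,0,0,0],[0.005,0,0,0,0],[0.005,0,0,0,0],[0.005,0,0,0,0],[0,0,0,0,0]])

```text
t: 28.6
tool_pos: [0.427, -0.0674, 0.1091]
tool_rot: [[0.999, 0.034, 0.001], [0.034, -0.999, -0.0], [0.001, 0.0, -1.0]]
contact_force: [-0.4, -0.7, -1.4]
gripper_width: 0.0135
grasp_force: 60.0
```

drive_tool(motion=[[0.005,0,0,0,0],[0.005,0,0,0,0],[0.005,0,0,0,0],[0.001,0,0,0,0],[0,0,0,0,0],[0,0,0,0,0]])

```text
t: 29.1
tool_pos: [0.4419, -0.0667, 0.109]
tool_rot: [[0.999, 0.034, 0.0], [0.034, -0.999, 0.0], [0.0, -0.0, -1.0]]
contact_force: [-0.1, -0.2, -1.1]
gripper_width: 0.0135
grasp_force: 60.0
```

```bash
python3 -c "from h import *;look()"
```

```text
29.1 [ 0.4419 -0.0667  0.109 ] [-0.1 -0.2 -1.1] 0.0135
top coasters [([0.5589, -0.069], 475), ([0.5424, -0.1842], 652), ([0.311, 0.3084], 417)] cork [([0.6157, 0.1849], 295), ([0.6205, 0.0629], 297)]
scene coasters [([0.5457, -0.1816], 552), ([0.5309, -0.0632], 1000), ([0.3117, 0.3058], 586)] cork [([0.6228, 0.0648], 329), ([0.6184, 0.1866], 393)]
```

drive_tool(motion=[[0.003,0,0,0,0],[0.003,0,0,0,0],[0,0,-0.007,0,0],[0,0,-0.007,0,0],[0,0,-0.007,0,0],[0.0025,0,-0.008,0,0],[0.0025,0,-0.008,0,0],[0.005,0,-0.007,0,0],[0.005,0,-0.007,0,0],[0.007,0,-0.006,0,0],[0.007,0,-0.006,0,0],[0.008,0,-0.0035,0,0],[0.008,0,-0.0035,0,0],[0.0095,0,-0.001,0,0],[0.0095,0,-0.001,0,0],[0.009,0,0,0,0],[0.009,0,0,0,0],[0.009,0,0.003,0,0],[0.009,0,0.003,0,0],[0,0,0,0,0]])

```text
t: 30.87
tool_pos: [0.5491, -0.0631, 0.1739]
tool_rot: [[0.999, 0.034, -0.001], [0.034, -0.999, 0.0], [-0.001, -0.0, -1.0]]
contact_force: [-1.1, 0.1, -1.6]
gripper_width: 0.0138
grasp_force: 60.0
```

```bash
python3 -c "from h import *;look()"
```

```text
30.8667 [ 0.5491 -0.0631  0.1739] [-1.1  0.1 -1.6] 0.0138
top coasters [([0.5337, -0.1963], 373), ([0.311, 0.3084], 418)] cork [([0.6158, 0.185], 294), ([0.6211, 0.0645], 275)]
scene coasters [([0.3426, -0.3283], 445), ([0.3117, 0.3058], 586)] cork [([0.63, -0.0596], 265), ([0.6229, 0.0649], 331), ([0.6185, 0.1867], 393)]
```

drive_tool(motion=[[-0.012,0,-0.02,0,0],[-0.023,0.01,0,0,0],[-0.023,0.01,0,0,0],[-0.023,0.01,0,0,0],[-0.023,0.01,0,0,0],[-0.023,0.01,0,0,0],[-0.023,0.01,0,0,0],[0,0,0,0,0]])

```text
t: 31.63
tool_pos: [0.3961, -0.1287, 0.195]
tool_rot: [[0.999, 0.032, -0.002], [0.032, -0.999, -0.0], [-0.002, 0.0, -1.0]]
contact_force: [-0.2, 0.8, -1.4]
gripper_width: 0.0135
grasp_force: 60.0
```

```bash
python3 -c "from h import *;look()"
```

```text
31.6333 [ 0.3961 -0.1287  0.195 ] [-0.2  0.8 -1.4] 0.0135
top coasters [([0.5424, -0.1843], 654), ([0.311, 0.3084], 417)] cork [([0.6254, -0.0623], 292), ([0.6158, 0.1849], 295), ([0.6206, 0.0628], 295)]
scene coasters [([0.4, -0.1952], 431), ([0.5457, -0.1817], 553), ([0.3118, 0.3058], 583)] cork [([0.6282, -0.0604], 288), ([0.6228, 0.0648], 329), ([0.6184, 0.1866], 393)]
```

drive_tool(motion=[[0.001,0.02,0,0,0],[0.001,0.02,0,0,0],[0,0.019,0,0,0],[0,0,0.02,0,0],[0,0,0.02,0,0],[0,0,0.02,0,0],[0,0,0.012,0,0],[0,0,0.007,0,0],[0,0,0.003,0,0],[0,0,0,0,0],[0,0,0,0,0],[0,0,0,0,0]])

```text
t: 32.73
tool_pos: [0.4047, -0.1874, 0.1139]
tool_rot: [[0.999, 0.034, 0.001], [0.034, -0.999, -0.001], [0.001, 0.001, -1.0]]
contact_force: [0.1, 0.7, -0.3]
gripper_width: 0.0136
grasp_force: 60.0
```

drive_tool(motion=[[0,0,0.001,0,0],[0,0,0.001,0,0],[0,0,0,0,0],[0,0,0,0,0]])

```text
t: 33.07
tool_pos: [0.4039, -0.1871, 0.1112]
tool_rot: [[0.999, 0.034, 0.0], [0.034, -0.999, -0.0], [0.0, 0.0, -1.0]]
contact_force: [-0.5, 0.9, -0.0]
gripper_width: 0.0136
grasp_force: 60.0
```

drive_tool(motion=[[0,0,0.001,0,0],[0,0,0.001,0,0],[0,0,0,0,0]])

```text
t: 33.32
tool_pos: [0.4038, -0.187, 0.1089]
tool_rot: [[0.999, 0.034, -0.0], [0.034, -0.999, 0.0], [-0.0, -0.0, -1.0]]
contact_force: [-0.1, -0.2, -1.1]
gripper_width: 0.0135
grasp_force: 60.0
```

drive_tool(motion=[[0.004,0,0,0,0],[0.004,0,0,0,0],[0.004,0,0,0,0],[0,0,0,0,0]])

```text
t: 33.65
tool_pos: [0.417, -0.1869, 0.1092]
tool_rot: [[0.999, 0.034, 0.001], [0.034, -0.999, -0.0], [0.001, 0.0, -1.0]]
contact_force: [0.1, -0.3, -0.3]
gripper_width: 0.0136
grasp_force: 60.0
```

Free. Push from cmd ≈0.416 to ≈0.446.

drive_tool(motion=[[0.005,0,0,0,0],[0.005,0,0,0,0],[0.005,0,0,0,0],[0.005,0,0,0,0],[0.005,0,0,0,0],[0.005,0,0,0,0],[0,0,0,0,0],[0,0,0,0,0]])

```text
t: 34.32
tool_pos: [0.4462, -0.1856, 0.109]
tool_rot: [[0.999, 0.034, 0.0], [0.034, -0.999, 0.0], [0.0, -0.0, -1.0]]
contact_force: [0.0, 0.3, -0.6]
gripper_width: 0.0136
grasp_force: 60.0
```

```bash
python3 -c "from h import *;look()"
```

```text
34.3167 [ 0.4462 -0.1856  0.109 ] [ 0.   0.3 -0.6] 0.0136
top coasters [([0.5487, -0.179], 700), ([0.311, 0.3084], 417)] cork [([0.6253, -0.0622], 293), ([0.6157, 0.1849], 295), ([0.6204, 0.0629], 295)]
scene coasters [([0.5349, -0.1817], 877), ([0.3117, 0.3058], 585)] cork [([0.6282, -0.0604], 288), ([0.6228, 0.0647], 329), ([0.6185, 0.1866], 395)]
```

drive_tool(motion=[[0.003,0,0,0,0],[0.003,0,0,0,0],[0,0,-0.007,0,0],[0,0,-0.007,0,0],[0,0,-0.007,0,0],[0.0025,0,-0.008,0,0],[0.0025,0,-0.008,0,0],[0.005,0,-0.007,0,0],[0.005,0,-0.007,0,0],[0.007,0,-0.006,0,0],[0.007,0,-0.006,0,0],[0.008,0,-0.0035,0,0],[0.008,0,-0.0035,0,0],[0.0095,0,-0.001,0,0],[0.0095,0,-0.001,0,0],[0.009,0,0,0,0],[0.009,0,0,0,0],[0.009,0,0.003,0,0],[0.009,0,0.003,0,0],[0,0,0,0,0]])

```text
t: 36.08
tool_pos: [0.5531, -0.1818, 0.1738]
tool_rot: [[0.999, 0.034, -0.001], [0.034, -0.999, 0.001], [-0.001, -0.001, -1.0]]
contact_force: [-0.5, 0.5, -1.6]
gripper_width: 0.014
grasp_force: 60.0
```

drive_tool(motion=[[-0.012,0,-0.03,0,0],[-0.023,0,-0.03,0,0],[-0.023,0,-0.03,0,0],[-0.023,0,-0.03,0,0],[-0.023,0,0,0,0],[-0.023,0,0,0,0],[-0.023,0,0,0,0],[0,0,0,0,0]])

```text
t: 36.75
tool_pos: [0.3985, -0.1866, 0.2954]
tool_rot: [[0.999, 0.033, -0.002], [0.033, -0.999, -0.0], [-0.002, 0.0, -1.0]]
contact_force: [0.3, 0.6, -1.3]
gripper_width: 0.0137
grasp_force: 60.0
```

Run:
```python
from h import *
look()
s=robot.grab_frame("scene");cv2.imwrite("pics/all.png",cv2.resize(s["pixels"][90:370,150:500],None,fx=2.1,fy=2.1,interpolation=2))
```

```text
36.75 [ 0.3985 -0.1866  0.2954] [ 0.3  0.6 -1.3] 0.0137
top coasters [([0.4613, -0.207], 422), ([0.311, 0.3084], 417)] cork [([0.6253, -0.0622], 293), ([0.6301, -0.1806], 296), ([0.6157, 0.1848], 293), ([0.6205, 0.0628], 296)]
scene coasters [([0.3117, 0.3059], 584)] cork [([0.6331, -0.1787], 258), ([0.6282, -0.0603], 289), ([0.6229, 0.0648], 329), ([0.6185, 0.1867], 393)]
```

View pics/all.png

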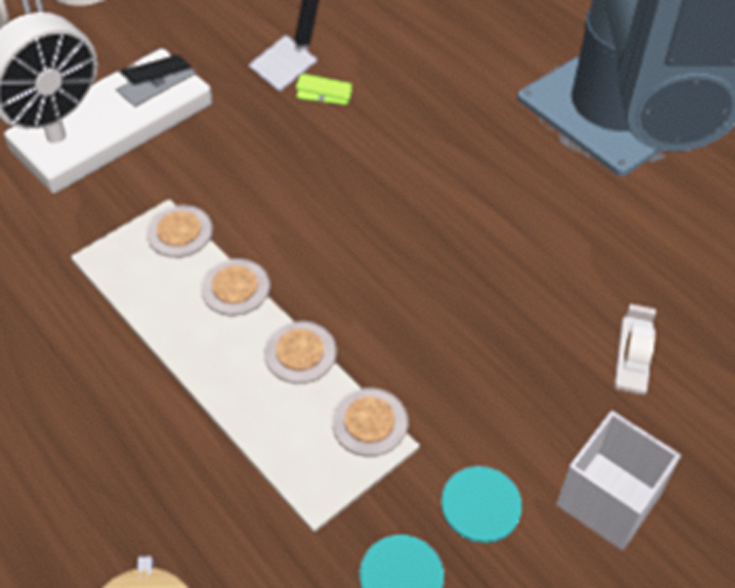

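drive_tool(motion=[[0.001,-0.032,0,0,0],[0.001,-0.032,0,0,0],[0.001,-0.032,0,0,0],[0.001,-0.032,0,0,0],[0.001,-0.032,0,0,0],[0.001,-0.032,0,0,0],[0.001,-0.032,0,0,0],[0.001,-0.032,0,0,0],[0.001,-0.032,0,0,0],[0.001,-0.032,0,0,0],[0,-0.032,0.02,0,0],[0,-0.032,0.03,0,0],[0,0,0.03,0,0],[0,0,0.03,0,0],[0,0,0.03,0,0],[0,0,0.02,0,0],[0,0,0.015,0,0],[0,0,0.007,0,0],[0,0,0,0,0],[0,0,0,0,0]])

```text
t: 38.57
tool_pos: [0.3995, 0.1958, 0.1146]
tool_rot: [[0.999, 0.034, -0.0], [0.034, -0.999, 0.0], [-0.0, -0.0, -1.0]]
contact_force: [0.9, 0.4, -0.4]
gripper_width: 0.0135
grasp_force: 60.0
```

drive_tool(motion=[[0,0,0,0,0],[0,0,0.001,0,0],[0,0,0.001,0,0],[0,0,0,0,0]], squeeze=40)

```text
t: 38.9
tool_pos: [0.3993, 0.1955, 0.1131]
tool_rot: [[0.999, 0.034, 0.001], [0.034, -0.999, 0.0], [0.001, -0.0, -1.0]]
contact_force: [0.7, -1.1, -1.5]
gripper_width: 0.014
grasp_force: 40.0
```

Lower to touch.

drive_tool(motion=[[0,0,0.002,0,0],[0,0,0.002,0,0],[0,0,0.001,0,0],[0,0,0.001,0,0],[0,0,0,0,0]])

```text
t: 39.32
tool_pos: [0.399, 0.1955, 0.1079]
tool_rot: [[0.999, 0.034, 0.001], [0.034, -0.999, 0.0], [0.001, -0.0, -1.0]]
contact_force: [-5.7, -1.3, 12.8]
gripper_width: 0.0134
grasp_force: 40.0
```

drive_tool(motion=[[0,0,0.001,0,0],[0,0,0.001,0,0],[0,0,0,0,0]])

```text
t: 39.57
tool_pos: [0.3982, 0.1956, 0.1068]
tool_rot: [[0.999, 0.034, -0.0], [0.034, -0.999, 0.0], [-0.0, -0.0, -1.0]]
contact_force: [-11.9, -1.0, 25.1]
gripper_width: 0.0135
grasp_force: 40.0
```

drive_tool(motion=[[0.003,0,-0.0015,0,0],[0.003,0,-0.0015,0,0],[0,0,0,0,0]], squeeze=30)

```text
t: 39.82
tool_pos: [0.4059, 0.1957, 0.108]
tool_rot: [[0.999, 0.034, 0.002], [0.034, -0.999, 0.0], [0.002, -0.0, -1.0]]
contact_force: [0.4, -1.5, -1.5]
gripper_width: 0.0139
grasp_force: 30.0
```

drive_tool(motion=[[0.003,0,-0.0015,0,0],[0.003,0,-0.0015,0,0],[0,0,0,0,0]])

```text
t: 40.07
tool_pos: [0.4118, 0.1958, 0.1106]
tool_rot: [[0.999, 0.034, 0.001], [0.034, -0.999, 0.0], [0.001, -0.0, -1.0]]
contact_force: [-0.1, -0.6, -0.6]
gripper_width: 0.0139
grasp_force: 30.0
```

drive_tool(motion=[[0,0,-0.03,0,0],[0,0,-0.03,0,0],[0,0,-0.03,0,0],[0,0,-0.03,0,0],[0.002,-0.026,-0.004,0,0],[0.002,-0.026,-0.004,0,0],[0.002,-0.026,0,0,0],[0.002,-0.026,0,0,0],[0.002,-0.026,0,0,0],[0.002,-0.026,0,0,0],[0.003,-0.025,0,0,0],[0.003,-0.024,0,0,0],[0,0,0,-0.078,0],[0,0,0,-0.078,0],[0,0,0,0,0],[0,0,0,0,0],[0,0,0,0,0]], squeeze=60)

```text
t: 41.48
tool_pos: [0.422, 0.401, 0.2383]
tool_rot: [[0.983, 0.186, -0.0], [0.186, -0.983, -0.0], [-0.0, 0.0, -1.0]]
contact_force: [-0.4, -0.3, -1.2]
gripper_width: 0.014
grasp_force: 60.0
```

Run:
```python
from fit import *
look()
o=robot.get_obs();s=robot.grab_frame("scene");R=np.array(o["tool_rot"]);P=np.array(o["tool_pos"])
cv2.imwrite("pics/ins.png",cv2.resize(s["pixels"][220:370,360:520],None,fx=4,fy=4,interpolation=2))
for a in(.1,.2,.3):print(a,proj(s,pts([.111,a,0,0,0],P,R)).round(0).tolist())
```

```text
41.4833 [0.422  0.401  0.2383] [-0.4 -0.3 -1.2] 0.014
top coasters [([0.311, 0.3084], 417)] cork [([0.6253, -0.0622], 293), ([0.6301, -0.1806], 296), ([0.6158, 0.1849], 293), ([0.6204, 0.063], 296)]
scene coasters [([0.3118, 0.3058], 586)] cork [([0.6331, -0.1788], 257), ([0.6282, -0.0605], 286), ([0.6228, 0.0647], 327), ([0.6185, 0.1866], 393)]
0.1 [[435.0, 296.0], [460.0, 313.0], [451.0, 272.0], [476.0, 289.0], [464.0, 280.0]]
0.2 [[432.0, 298.0], [458.0, 316.0], [448.0, 275.0], [474.0, 292.0], [461.0, 283.0]]
0.3 [[429.0, 300.0], [455.0, 318.0], [446.0, 278.0], [472.0, 295.0], [459.0, 285.0]]
```

View pics/ins.png

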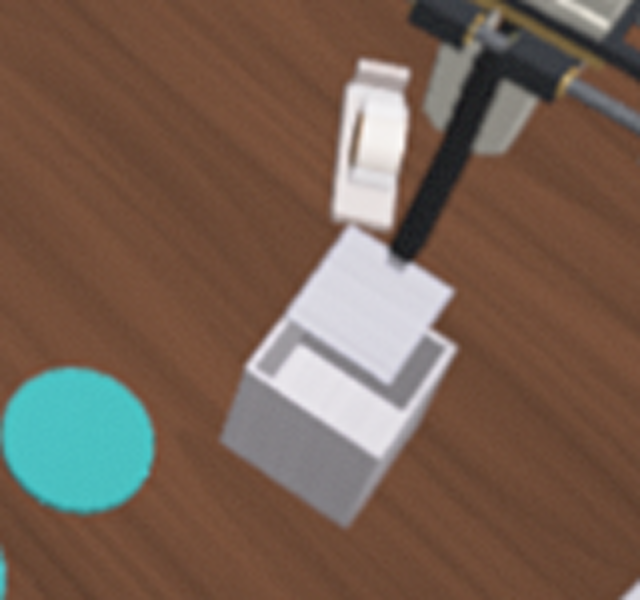

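drive_tool(motion=[[0,0,0.015,0,0],[0,0,0.015,0,0],[0,0,0.015,0,0],[0,0,0.015,0,0],[0,0,0.01,0,0],[0,0,0.003,0,0],[0,0,0,0,0],[0,0,0,0,0]], squeeze=35)

```text
t: 42.3
tool_pos: [0.4242, 0.4019, 0.1669]
tool_rot: [[0.982, 0.188, 0.005], [0.188, -0.982, 0.002], [0.005, -0.001, -1.0]]
contact_force: [4.8, 1.4, 1.2]
gripper_width: 0.014
grasp_force: 35.0
```

drive_tool(motion=[[0.003,0,0,0,0],[0.003,0,0,0,0],[0.002,0,0,0,0],[0,0,0,0,0]])

```text
t: 42.63
tool_pos: [0.4294, 0.4024, 0.1648]
tool_rot: [[0.982, 0.188, -0.002], [0.188, -0.982, -0.001], [-0.002, 0.001, -1.0]]
contact_force: [0.5, -0.4, -1.1]
gripper_width: 0.0137
grasp_force: 35.0
```

drive_tool(motion=[[0.002,0,0,0,0],[0.002,0,0,0,0],[0.002,0,0,0,0],[0,0,0,0,0]])

```text
t: 42.97
tool_pos: [0.4328, 0.4032, 0.1647]
tool_rot: [[0.982, 0.189, -0.007], [0.189, -0.982, -0.002], [-0.007, 0.001, -1.0]]
contact_force: [-6.5, -1.5, 1.6]
gripper_width: 0.0138
grasp_force: 35.0
```

drive_tool(motion=[[0.002,0,0,0,0],[0.002,0,0,0,0],[0.002,0,0,0,0],[0,0,0,0,0]], squeeze=25)

```text
t: 43.3
tool_pos: [0.4396, 0.4047, 0.165]
tool_rot: [[0.982, 0.189, -0.005], [0.189, -0.982, -0.002], [-0.005, 0.001, -1.0]]
contact_force: [-5.5, -0.7, 0.5]
gripper_width: 0.0141
grasp_force: 25.0
```

drive_tool(motion=[[0.002,0,0,0,0],[0.002,0,0,0,0],[0.002,0,0,0,0],[0,0,0,0,0]])

```text
t: 43.63
tool_pos: [0.4458, 0.4059, 0.165]
tool_rot: [[0.982, 0.189, -0.004], [0.189, -0.982, -0.001], [-0.004, 0.001, -1.0]]
contact_force: [-5.8, -1.4, 1.2]
gripper_width: 0.0137
grasp_force: 25.0
```

drive_tool(motion=[[-0.002,0,0,0,0],[0,0,0.008,0,0],[0,0,0.008,0,0],[0,0,0.008,0,0],[0,0,0.006,0,0],[0,0,0,0,0]], squeeze=40)

```text
t: 44.13
tool_pos: [0.4452, 0.4053, 0.1334]
tool_rot: [[0.982, 0.189, -0.002], [0.189, -0.982, -0.001], [-0.002, 0.001, -1.0]]
contact_force: [-1.8, 0.3, -1.9]
gripper_width: 0.0138
grasp_force: 40.0
```

drive_tool(motion=[[0,0,0.003,0,0],[0,0,0.003,0,0],[0,0,0.002,0,0],[0,0,0,0,0]])

```text
t: 44.47
tool_pos: [0.4453, 0.4057, 0.1271]
tool_rot: [[0.982, 0.189, -0.001], [0.189, -0.982, -0.0], [-0.001, 0.0, -1.0]]
contact_force: [-3.0, -0.2, -2.8]
gripper_width: 0.0138
grasp_force: 40.0
```

drive_tool(motion=[[0,0,0.002,0,0],[0,0,0.002,0,0],[0,0,0,0,0]])

```text
t: 44.72
tool_pos: [0.4453, 0.4058, 0.1234]
tool_rot: [[0.982, 0.189, -0.0], [0.189, -0.982, -0.0], [-0.001, -0.0, -1.0]]
contact_force: [-3.7, -0.2, -0.4]
gripper_width: 0.0138
grasp_force: 40.0
```

drive_tool(motion=[[0,0,0.001,0,0],[0,0,0.001,0,0],[0,0,0,0,0]])

```text
t: 44.97
tool_pos: [0.4453, 0.4058, 0.1216]
tool_rot: [[0.982, 0.189, -0.001], [0.189, -0.982, -0.0], [-0.001, -0.0, -1.0]]
contact_force: [-4.2, -0.5, 1.3]
gripper_width: 0.0136
grasp_force: 40.0
```

drive_tool(motion=[[0,0,0,0,30],[0,0,0,0,60],[0,0,0,0,100],[0,0,0,0,100],[0,0,0,0,100],[0,0,0,0,100],[0,0,0,0,100],[0,0,0,0,100],[0,0,0,0,100],[0,0,0,0,100],[0,0,0,0,100],[0,0,0,0,100]])

```text
t: 45.97
tool_pos: [0.4456, 0.4058, 0.1216]
tool_rot: [[0.982, 0.189, 0.0], [0.189, -0.982, -0.0], [0.0, 0.0, -1.0]]
contact_force: [0.0, -0.3, -0.5]
gripper_width: 0.0893
grasp_force: 0.0
```

drive_tool(motion=[[0,0,-0.015,0,100],[0,0,-0.025,0,100],[0,0,-0.03,0,100],[0,0,-0.03,0,100],[0,0,-0.03,0,100],[0,0,-0.02,0,100],[-0.03,0,0,0,100],[-0.03,0.01,0,0,100],[-0.03,0.03,0,0,100],[0,0.03,0,0,100],[0,0.035,0,0,100],[0,0.035,0,0,100],[0,0.035,0,0,100]])

```text
t: 47.05
tool_pos: [0.3902, 0.2164, 0.2719]
tool_rot: [[0.982, 0.19, 0.001], [0.19, -0.982, 0.0], [0.001, -0.0, -1.0]]
contact_force: [0.6, -0.8, 0.1]
gripper_width: 0.0928
grasp_force: 0.0
```

Run:
```python
from h import *
look()
t=robot.grab_frame("top");s=robot.grab_frame("scene")
for p,n in((t,"top"),(s,"scene")):
    for d in robot.silhouettes("turner_grip",p)[:1]:
        m=d["region"]&(p["pixels"].max(2)<70);c=max(cv2.findContours(m.astype(np.uint8),0,1)[0],key=cv2.contourArea)
        b=cv2.boxPoints(cv2.minAreaRect(c));print(n,d["score"],np.round(b,1).tolist())
```

```text
47.05 [0.3902 0.2164 0.2719] [ 0.6 -0.8  0.1] 0.0928
top coasters [] cork [([0.6254, -0.0623], 292), ([0.6301, -0.1806], 294), ([0.6157, 0.1848], 296), ([0.6204, 0.0629], 295)]
scene coasters [([0.3118, 0.3058], 587)] cork [([0.6331, -0.1786], 259), ([0.6283, -0.0603], 290), ([0.6229, 0.0649], 330), ([0.6185, 0.1867], 394)]
scene 0.81 [[441.79998779296875, 314.3999938964844], [467.6000061035156, 262.79998779296875], [474.0, 266.0], [448.20001220703125, 317.6000061035156]]
```

drive_tool(motion=[[0,0,0,0.07,0],[0,0,0,0.07,0],[0.007,0.036,0,0,0],[0.007,0.036,0,0,0],[0.007,0.036,0,0,0],[0.007,0.036,0,0,0],[0.007,0.036,0,0,0],[0.007,0.036,0,0,0],[0.007,0.036,0,0,0],[0.007,0.036,0,0,0],[0.007,0.036,0,0,0],[0.007,0.036,0,0,0],[0.007,0.036,0,0,0],[0.007,0.036,0,0,0],[0.007,0.036,0,0,0],[0.007,0.036,0,0,0],[0.007,0.036,0,0,0],[0.007,0.036,0,0,0],[0.007,0.036,0,0,0],[0.007,0.034,0,0,0]], squeeze=30)

```text
t: 49.02
tool_pos: [0.5505, -0.4216, 0.2708]
tool_rot: [[0.999, 0.052, -0.0], [0.052, -0.999, 0.001], [-0.0, -0.001, -1.0]]
contact_force: [1.2, 0.4, 1.0]
gripper_width: 0.0005
grasp_force: 0.0
```

drive_tool(motion=[[0,0,0,0,0],[0,0,0,0,0],[0,0,0,0,0],[0,0,0,0,0],[0,0,0,0,0],[0,0,0,0,0]])

```text
t: 49.52
tool_pos: [0.5491, -0.4199, 0.2725]
tool_rot: [[0.999, 0.051, 0.001], [0.051, -0.999, -0.001], [0.001, 0.001, -1.0]]
contact_force: [0.1, 0.3, -0.5]
gripper_width: 0.0005
grasp_force: 0.0
```

```bash
python3 -c "
from h import *
look()
p=robot.grab_frame('scene')
for d in robot.silhouettes('turner_grip',p)[:1]: print(d['score'],d['location'])
t=robot.grab_frame('top')
for d in robot.silhouettes('turner_grip',t)[:1]:
    c=max(cv2.findContours(d['region'].astype(np.uint8),0,1)[0],key=cv2.contourArea);print(d['score'],cv2.boxPoints(cv2.minAreaRect(c)).round(0).tolist())
"
```

```text
49.5167 [ 0.5491 -0.4199  0.2725] [ 0.1  0.3 -0.5] 0.0005
top coasters [([0.311, 0.3084], 418)] cork [([0.6254, -0.0623], 292), ([0.6301, -0.1806], 294), ([0.6157, 0.1848], 293), ([0.6205, 0.0629], 294)]
scene coasters [([0.3118, 0.3058], 583)] cork [([0.6332, -0.1789], 255), ([0.6281, -0.0603], 289), ([0.6228, 0.0648], 330), ([0.6185, 0.1866], 395)]
0.64 [452.9, 304.5]
0.95 [[142.0, 229.0], [160.0, 197.0], [177.0, 206.0], [159.0, 239.0]]
```

drive_tool(motion=[[0,0.002,0.03,0,0],[0,0,0.03,0,0],[0,0,0.03,0,0],[0,0,0.03,0,0],[0,0,0.03,0,0],[0,0,0.02,0,0],[0,0,0,0,0],[0,0,0,0,0]])

```text
t: 50.48
tool_pos: [0.5482, -0.4228, 0.1006]
tool_rot: [[0.999, 0.05, -0.002], [0.05, -0.999, 0.002], [-0.002, -0.002, -1.0]]
contact_force: [0.6, -0.6, 0.0]
gripper_width: 0.0004
grasp_force: 0.0
```

drive_tool(motion=[[0,0,0.01,0,0],[0,0,0.01,0,0],[0,0,0.01,0,0],[0,0,0.01,0,0],[0,0,0.005,0,0],[0,0,0.002,0,0],[0,0,0,0,0],[0,0,0,0,0]])

```text
t: 51.15
tool_pos: [0.5488, -0.4232, 0.0558]
tool_rot: [[0.999, 0.05, 0.0], [0.05, -0.999, -0.0], [0.0, 0.0, -1.0]]
contact_force: [-1.0, 2.2, 8.9]
gripper_width: 0.0003
grasp_force: 3.9
```

drive_tool(motion=[[0,0,-0.02,0,0],[0,0,-0.04,0,0],[0,0,-0.04,0,0],[0,0,-0.04,0,0],[0,0,-0.04,0,0],[-0.03,-0.02,-0.02,0,0],[-0.04,0,0,0,0],[-0.04,0,0,0,0],[-0.04,0,0,0,0],[0,0,0,0,0],[0,0,0,0,0],[0,0,0,0,0],[0,0,0,0,0],[0,0,0,0,0]])

```text
t: 52.32
tool_pos: [0.3991, -0.4107, 0.2542]
tool_rot: [[0.999, 0.051, 0.0], [0.051, -0.999, 0.0], [0.0, -0.0, -1.0]]
contact_force: [0.5, 0.3, -0.6]
gripper_width: 0.0001
grasp_force: 0.0
```

Run:
```python
from h import *
look()
s=robot.grab_frame("scene");a=cv2.imread("pics/scene0.png");f=cv2.imread("pics/fan1.png")
r=lambda i:i[105:150,195:250].astype(int)
b=cv2.resize(f,(160,120),interpolation=cv2.INTER_AREA)[25:70,45:100].astype(int)
print("diff to on",np.abs(r(s["pixels"])-r(a)).mean(),"to off",np.abs(r(s["pixels"])-b).mean(),"on-off",np.abs(r(a)-b).mean())
h=lambda i:i[255:340,425:500].astype(int);print("turner diff",np.abs(h(s["pixels"])-h(a)).mean())
for p in(s,robot.grab_frame("top")):
    for l,z in(("turner_grip",.12),("clip",.02),("tape",.05)):
        for d in robot.silhouettes(l,p)[:1]:print(l,round(d["score"],2),np.round(d["location"]),at(p,d["location"],z).round(3))
```

```text
52.3167 [ 0.3991 -0.4107  0.2542] [ 0.5  0.3 -0.6] 0.0001
top coasters [([0.311, 0.3084], 418)] cork [([0.6254, -0.0623], 292), ([0.6301, -0.1807], 295), ([0.6158, 0.1848], 294), ([0.6205, 0.0628], 296)]
scene coasters [([0.3118, 0.3058], 587)] cork [([0.633, -0.1788], 257), ([0.6283, -0.0604], 287), ([0.6228, 0.0648], 330), ([0.6185, 0.1867], 393)]
diff to on 2.807272727272727 to off 13.585589225589226 on-off 12.37993265993266
turner diff 5.457725490196078
turner_grip 0.85 [453. 303.] [0.473 0.418 0.12 ]
clip 0.79 [304. 132.] [ 0.324 -0.276  0.02 ]
tape 0.84 [452. 257.] [0.341 0.319 0.05 ]
turner_grip 0.79 [163. 217.] [0.456 0.385 0.12 ]
clip 0.87 [406. 269.] [ 0.323 -0.28   0.02 ]
tape 0.72 [200. 268.] [0.318 0.299 0.05 ]
```

```bash
python3 -c "from rig import robot;print(robot.finish_job())"
```

```text
the job is handed in; nothing more can be done
None
```

The job is handed in: all four coasters lie cork up on the stone, the turner is back in its holder, and the fan is on again. The last pictures agree with this, with the clip and tape where they were, but no verdict came back.

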